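# Seat two cells in a torch barrel with a push rod

### The job

Load the torch barrel clamped in the vise: stand the loose cell into its mouth, on top of the cell already hung up inside, and let go of it. Then take the wooden push rod and press both cells down the barrel until the stack bottoms out solidly on the contact; push firmly through the grip of the spring, but feel for the bottom and do not lean on it, for the contact is easily crushed. Put the rod back upright in its hole in the wooden block, and leave the other things on the bench where they are.

Things in the scene. Friction and masses are not known exactly. Their poses are not given: they have to be found in the camera images.
- vise: Low grey drill-press vise fixed to the bench (160 x 104 mm, jaws 52 mm high; its screw and tommy bar reach 133 mm out along its +x). An aluminium torch barrel, 35 mm across (39 mm at the top), is clamped upright in its jaws and cannot move. Origin on the bench surface, on the barrel's axis; z up.
- mouth (a point): Centre of the barrel's mouth, in its top rim, 160 mm above the bench. The bore is 33 mm wide for 12 mm, tapers over 6 mm to 28 mm and stays so. At its bottom a brass contact plug is screwed in: its face lies 126 to 138 mm below the mouth, differs each time, is hidden by the cell and must be felt. It seats with a push of 20 N on the rod (15 N at least) kept up for half a second; over 25 N crushes it.
- cell_out: The loose battery cell standing on the bench, grey with a bright ring near its top: 26 mm across, 50 mm tall with its 9.5 mm wide, 2 mm high contact nub, 66 g. Origin at the centre of its flat underside; z up, nub on top.
- cell_in: An equal cell, nub up, hung up in the barrel on the spring strip, 14 to 25 mm short of the contact. Origin at the centre of its underside; z up.
- rod: Turned wooden push rod, 140 mm long, 60 g, standing upright in the block: a round shank 16 mm across and 90 mm long with a flat end, a collar 32 mm across and 5 mm thick above it, and a round handle 22 mm across and 45 mm long on top. Origin at the centre of its flat lower end; z along the rod towards the handle.
- block: Wooden tool block fixed to the bench, 70 x 110 x 45 mm, with the rod's hole in the middle of its top and a short trimming tool in a small hole 38 mm to either side along its y (their tops 72 mm above the bench). Origin at the centre of its underside; z up.
- rest (a point): Centre of the mouth of the rod's hole, in the top face of the block (45 mm above the bench). The hole is 20 mm wide with a 2 mm chamfer and 35 mm deep: the rod's end stands 10 mm above the bench.
- lamp_head: The torch's aluminium lamp head, 48 mm across and 44 mm high, standing lens down; leave it alone. Origin at the centre of its underside.
- tail_cap: The torch's aluminium tail cap, 37 mm across and 26 mm high; leave it alone. Origin at the centre of its underside.
- drive: A bare hard drive lying flat, 102 x 147 x 26 mm; leave it alone. Origin at the centre of its underside.
- strip (a point): Middle of a spring strip in the bore wall, 72 mm above the bench and 13 mm off the axis, reaching 12 mm up and down. It presses sideways on the cells: they do not slide by their own weight, and sliding them along it takes a push of about 3 to 7 N.
Things that resemble listed ones, but are neither listed nor needed, are in the scene too. What is shaped like the cell_out but red is not meant.

How it is judged:
By the outcome, as a careful person would: the job done as asked, in the order asked, and still so for the second after the job is handed in, with the robot touching nothing.
It also fails if it takes over 72 s, if anything falls off the work surface, if the arm or the gripper's body presses on something with over 40 N, if the wrist force passes 120 N, or if a joint passes its speed limit or range.

### The arm

A 6-joint arm with a two-finger parallel gripper is mounted at the origin on the work surface. World frame = base frame: x ahead of the robot, y to its left, z up, the work surface at z = 0. Lengths are in m, angles in rad, forces in N, time in s.
With the tool pointing down it reaches from about 0.375 to 0.9 m from the base axis. Payload 3.1 kg.
Tool frame: the origin (TCP) lies midway between the tips of the shut fingers; the grasp point (between the pads) lies 19 mm behind it; x points along the fingers, y is the direction in which the jaws open and shut, and the axes are right-handed (so a half turn about x gives the same grasp; the last joint's range is limited). The gripper opens to 85 mm and grips with 20 to 120 N. Pads are 22 mm wide; open, the fingers measure 114 mm over their backs; the gripper's body (76 mm by 85 mm) begins 54 mm behind the grasp point. The pads swing forward as they close: fully open they stand 13 mm farther back than shut.
Start: joints at [-0.178, 0.527, 1.433, -0, 1.181, -0.178], TCP at [0.625, 0, 0.208] pointing down, gripper open.
Joint ranges: [-3.08, 3.08], [-0.75, 2.2], [0.22, 2.44], [-1.43, 4.57], [0, 2.65], [-2.85, 2.85]. Speed limits (rad/s): [2.79, 2.79, 3.14, 3.14, 3.14, 3.14].

### API

Orientations are given as a unit quaternion [x, y, z, w].
In Python, from station import manip gives the robot as it stands.
- The arm moves only by the tool carry_out, never from a script. Its argument "commands" is a list that holds one entry, the list of rows, each a list of 7 numbers: the shift along the tool's x, y, z in units of 25 mm (1.0 is 25 mm), then the turn, a rotation vector about the tool's x, y, z in units of 5 degrees (1.0 is 5 degrees), then the finger opening in mm, from 0 to 85.4. A call has exactly 5 rows; each row is the pose to reach, as a shift and turn from the pose commanded when the call began, along the tool's axes at that moment; what a row does not reach only later rows make up. A row lasts 1/10 s, in which the tool goes at most 50 mm and 8.59 degrees, less where a joint would pass 70% of its speed; a pose out of reach is approached as far as the arm can. A call with a gripper value outside its range is refused whole. The fingers move at their own pace and stop on an object; "force" is the grip in N (left out, the last holds). Time passes only in rows, so rows that repeat a pose let the fingers close, or fill a call up. It gives the time, the measured TCP pose, the force and the opening at its end, in the units of the state.
- manip.sense(): the state, without advancing time (a new reading comes with each control period).
- manip.snapshot(name): name is "scene" or "side" or "wrist"; returns a dict with "image" (400x640x3 uint8, red, green, blue), "fx", "fy", "cx", "cy" (pixels), "k1" (the pictures are not rectified: a ray, as slopes to the right and down, at radius r is drawn at 1 + k1 r^2 times it, then the intrinsics apply), "rvec" (rotation vector, rad) and "tvec" (3), from world to camera coordinates, as OpenCV has them. Camera axes: x right, y down, z forward; pixel columns grow to the right and rows downward; lengths in m; the calibration is good to about 2 mm. A picture is of the moment at which its call begins. There is no depth.
- manip.sign_off(): hands the job in, once; it reports no verdict.
The state is a dict: "t": time; "q": joint angles; "qd": joint speeds; "tau": joint torques, N m; "tcp_pos": TCP position; "tool_rot": TCP orientation; "force": force on the tool from outside, world axes, zero at the start; "ft_torque": the same for the moment, N m; "finger_gap": opening from 0.0 (shut) to 1.0 (fully open).
Only numpy, scipy, OpenCV 4.12 (cv2) and the standard library are available. Lean on these libraries where they do the work, as an engineer would, in place of code of your own. Each camera call takes 0.05 s, during which the arm holds its last target.

## Working session

There is one attempt and no reset: what is moved stays moved. The work goes in short steps, Python scripts to look and compute and a tool call to move; the robot and the scene stay as the last step left them, time stands still between calls to the robot, and variables do not carry over. Pictures are saved under pics/ and viewed, and the job is handed in when it is done.

Besides the shell and the picture viewer there is one more tool, called after "Call:" by a JSON object that holds its "fn" and its "kwargs", one argument or row to a line. carry_out: Moves the arm, as the interface text tells. Its arguments: {"type":"object","properties":{"commands":{"type":"array"},"force":{"type":"number"}},"required":["commands"]}

```bash
ls; mkdir -p pics; python3 - <<'E'
from station import manip
import cv2,json
s=manip.sense();print({k:s[k] for k in s})
for n in ["scene","side","wrist"]:
    d=manip.snapshot(n);cv2.imwrite(f"pics/{n}0.png",d["image"][:,:,::-1])
    print(n,{k:d[k] for k in d if k!="image"})
    im=d.pop("image");import pickle;pickle.dump({**d,"image":im},open(f"{n}0.pkl","wb"))
E
```

```text
pics
{'t': 0.0, 'q': array([-1.78499956e-01,  5.28462549e-01,  1.43393927e+00, -1.26813193e-05,
        1.18142075e+00, -1.78478424e-01]), 'qd': array([ 0.00097137,  0.00060648,  0.00066414,  0.00113745, -0.0002096 ,
        0.00028359]), 'tau': array([ 2.50220628e-04, -4.42344439e+01, -1.78024775e+01, -2.06930472e-04,
        8.36740597e-03,  2.24214921e-05]), 'tcp_pos': array([6.24205827e-01, 1.68960340e-04, 2.06924164e-01]), 'tool_rot': array([ 0.49955081,  0.50064075, -0.50045692,  0.49935028]), 'force': array([ 0.37410198, -0.3445868 ,  0.05980898]), 'ft_torque': array([ 0.01679567, -0.02616504,  0.00994004]), 'finger_gap': 1.0019552279352475}
scene {'fx': 388.718942348744, 'fy': 388.718942348744, 'cx': 316.7671005891989, 'cy': 194.13027656151706, 'k1': -0.04595541476459153, 'rvec': array([ 2.22605647,  0.83841771, -0.36215508]), 'tvec': array([-0.40250277, -0.20088698,  1.2238987 ])}
side {'fx': 484.02192837792825, 'fy': 484.02192837792825, 'cx': 321.1995806114031, 'cy': 200.94203272853028, 'k1': -0.06952319977279683, 'rvec': array([-0.04235465,  2.93892399, -1.09478628]), 'tvec': array([0.54938242, 0.12580449, 1.06205391])}
wrist {'fx': 307.5373535354257, 'fy': 307.5373535354257, 'cx': 316.2572131508701, 'cy': 200.29173501996445, 'k1': -0.05081333728598053, 'rvec': array([-2.83886014e+00, -5.66815868e-04,  1.75127658e-03]), 'tvec': array([-0.62367825, -0.03964554,  0.37969328])}
```

View pics/scene0.png

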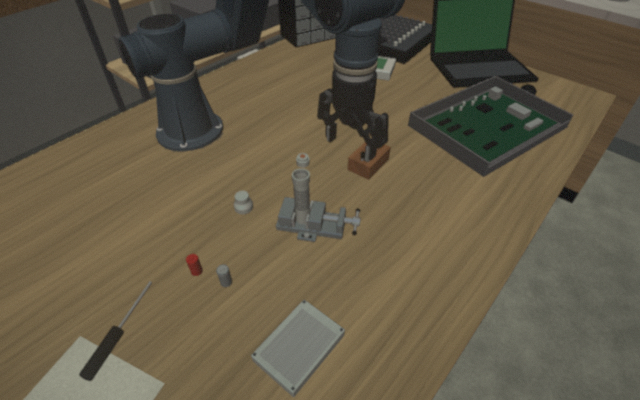

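View pics/side0.png

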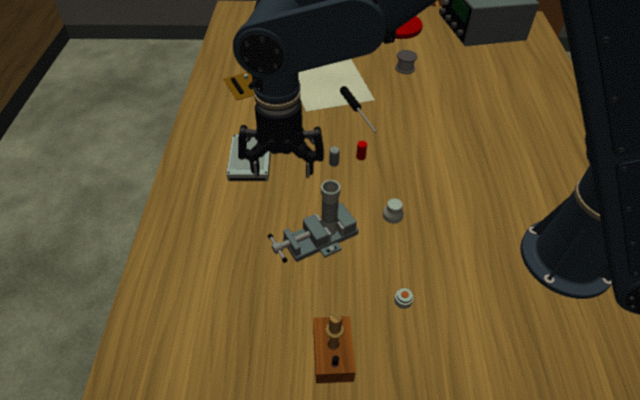

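View pics/wrist0.png

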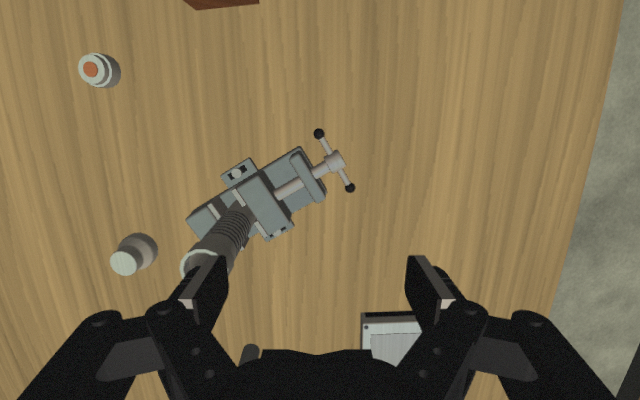

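Grey cell candidates: in the scene view the grey one at (224,276) and the red one at (194,264); in the side view grey (334,156) and red (361,150). The grey one is meant. The rod is at side (335,325), barrel mouth at side (330,187). I'll make close crops next.

```bash
cat > h.py <<'E'
import pickle,cv2,numpy as np
from scipy.spatial.transform import Rotation as Ro
def load(n): return pickle.load(open(n+".pkl","rb"))
def K(d): return np.array([[d["fx"],0,d["cx"]],[0,d["fy"],d["cy"]],[0,0,1.]])
def dist(d): return np.array([d["k1"],0,0,0,0.])
def ray(d,uv):
    p=cv2.undistortPoints(np.array([[uv]],float),K(d),dist(d))[0,0]
    R,_=cv2.Rodrigues(d["rvec"]);return -R.T@d["tvec"],R.T@np.array([p[0],p[1],1])
def atz(d,uv,z):
    c,r=ray(d,uv);return c+r*(z-c[2])/r[2]
def proj(d,P): return cv2.projectPoints(np.atleast_2d(np.array(P,float)),d["rvec"],d["tvec"],K(d),dist(d))[0][:,0]
def tri(obs):
    A=np.zeros((3,3));b=np.zeros(3)
    for d,uv in obs:
        c,r=ray(d,uv);r=r/np.linalg.norm(r);M=np.eye(3)-np.outer(r,r);A+=M;b+=M@c
    return np.linalg.solve(A,b)
def crop(d,u,v,w,h,s,f):
    im=d["image"][v:v+h,u:u+w,::-1];im=cv2.resize(im,None,fx=s,fy=s,interpolation=cv2.INTER_CUBIC)
    for i in range(0,w,10): cv2.putText(im,str(u+i),(i*s,8),0,.3,(0,255,255),1);cv2.line(im,(i*s,10),(i*s,14),(0,255,255))
    for i in range(0,h,10): cv2.putText(im,str(v+i),(0,i*s+4),0,.3,(0,255,255),1)
    cv2.imwrite("pics/"+f,im)
def snap(n,name):
    from station import manip
    d=manip.snapshot(n);pickle.dump(d,open(name+".pkl","wb"));return d
E
python3 - <<'E'
from h import *
s=load("scene0");e=load("side0")
crop(s,175,240,80,60,10,"c1.png");crop(e,310,135,80,100,6,"c2.png");crop(e,300,300,80,90,6,"c3.png");crop(s,265,150,80,95,6,"c4.png")
E
```

```text
(no output)
```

View pics/c1.png

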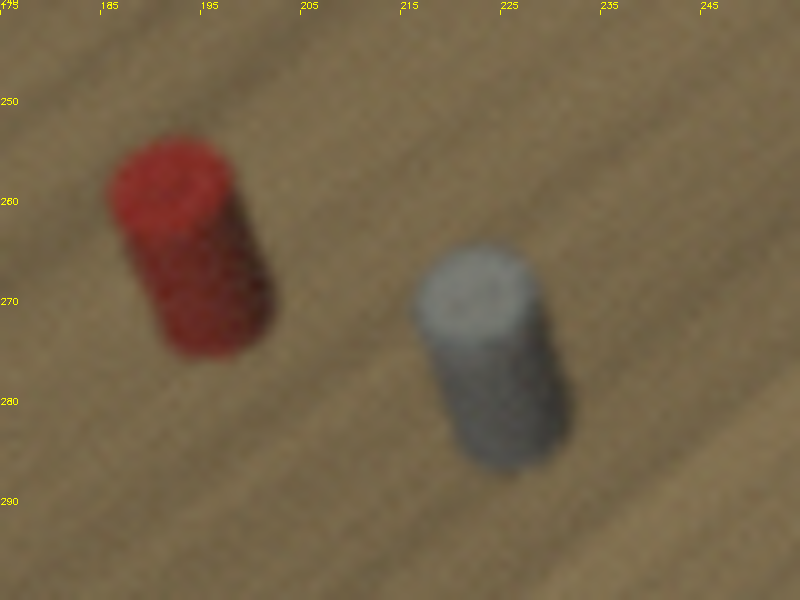

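View pics/c2.png

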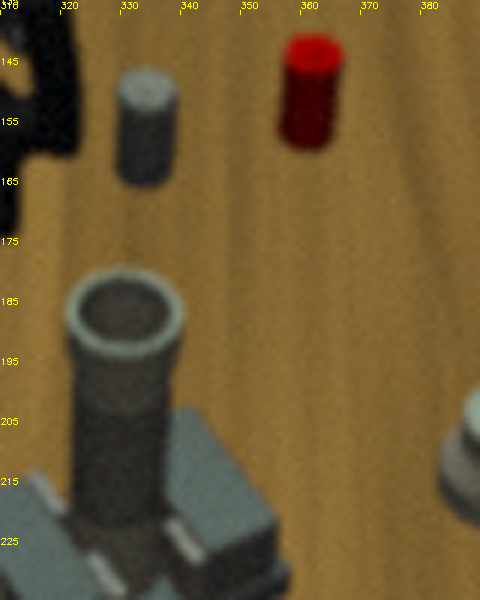

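View pics/c3.png

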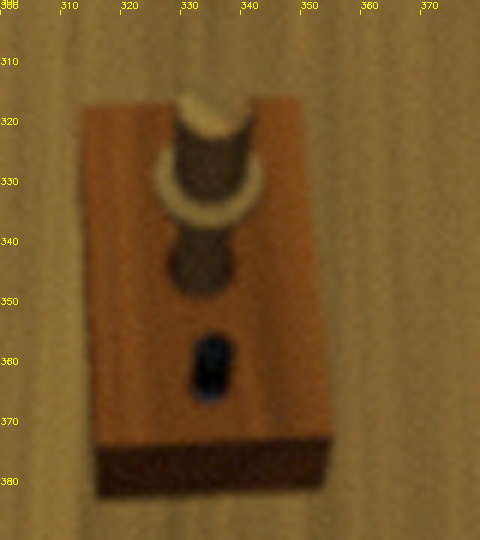

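View pics/c4.png

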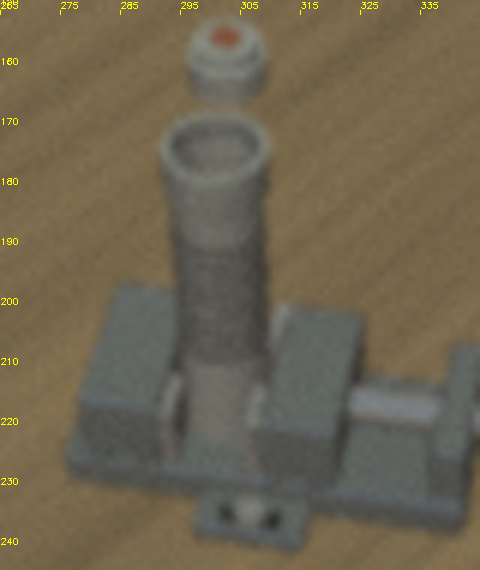

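```bash
python3 - <<'E'
from h import *
s=load("scene0");e=load("side0")
np.set_printoptions(precision=4,suppress=True)
print("cell",tri([(s,(222.8,269.7)),(e,(334.5,150))]),atz(s,(222.8,269.7),.048),atz(e,(334.5,150),.048))
print("mouth",tri([(s,(301.2,174.5)),(e,(330.8,187))]),atz(s,(301.2,174.5),.16),atz(e,(330.8,187),.16))
c=[atz(e,u,.045) for u in [(313.3,317.5),(350,316.3),(355,372.8),(315.8,374.2)]]
print(np.array(c),np.mean(c,0),[np.linalg.norm(c[i]-c[(i+1)%4]) for i in range(4)])
for z,uv in ((.15,(335.5,319)),(.105,(335,329.5))): print(atz(e,uv,z))
print(atz(e,(361,150-4.5),.048))
print("screen lamp/tail",atz(e,(404,296),.04),atz(e,(394,205),.04))
from station import manip
print(Ro.from_quat(manip.sense()["tool_rot"]).as_matrix())
E
```

```text
cell [ 0.524 -0.277  0.045] [ 0.5267 -0.2778  0.048 ] [ 0.5235 -0.2744  0.048 ]
mouth [ 0.5346 -0.0468  0.1582] [ 0.5373 -0.0481  0.16  ] [ 0.5336 -0.046   0.16  ]
[[0.5608 0.1838 0.045 ]
 [0.4914 0.1792 0.045 ]
 [0.4841 0.2887 0.045 ]
 [0.5528 0.2931 0.045 ]] [0.5223 0.2362 0.045 ] [np.float64(0.06954974013420769), np.float64(0.1097768526050455), np.float64(0.06881265460839756), np.float64(0.10964188687457814)]
[0.5225 0.2395 0.15  ]
[0.5217 0.2364 0.105 ]
[ 0.4567 -0.2936  0.048 ]
screen lamp/tail [0.384  0.1296 0.04  ] [ 0.3865 -0.1057  0.04  ]
[[-0.0017  1.      0.    ]
 [ 0.0003  0.     -1.    ]
 [-1.     -0.0017 -0.0003]]
```

Call:
{"fn": "carry_out", "kwargs": {
  "commands": [
    [[0,-0.8,2,0,0,0,50],[0,-1.6,4,0,0,0,50],[0,-2.4,6,0,0,0,50],[0.5,-3.2,8,0,0,0,50],[1,-4,9.8,0,0,0,50]]
  ],
  "force": 40
}}

```text
t: 0.65
tcp_pos: [0.5313, -0.2314, 0.1872]
tool_rot: [0.5, 0.499, -0.5, 0.501]
force: [0.7, 0.0, -0.6]
finger_gap: 0.586
```

```bash
python3 - <<'E'
from h import *
from station import manip
d=snap("wrist","w1");e=snap("side","e1");s=manip.sense();print(s["t"],s["tcp_pos"],s["tool_rot"],s["finger_gap"],s["force"])
cv2.imwrite("pics/w1.png",d["image"][:,:,::-1])
E
```

```text
0.75 [ 0.52871178 -0.23458506  0.18531537] [-0.50084409 -0.49894076  0.50265307 -0.49754719] 0.5845604190536758 [-0.16041652  1.2199284  -0.75253035]
```

View pics/w1.png

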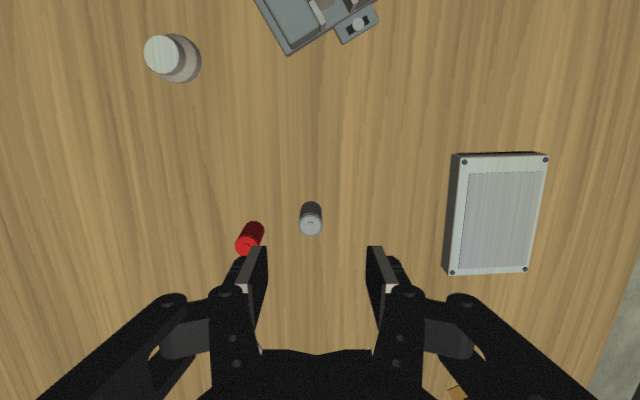

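The wrist view shows the grey cell's top at about (311,226), the red lookalike at (247,243), and the fingers to either side.

```bash
python3 - <<'E'
from h import *
d=load("w1");crop(d,270,190,80,60,10,"c5.png");crop(load("e1"),310,130,60,60,10,"c6.png");print(atz(d,(311,226),.048))
E
```

```text
[ 0.52558565 -0.28049669  0.048     ]
```

View pics/c5.png

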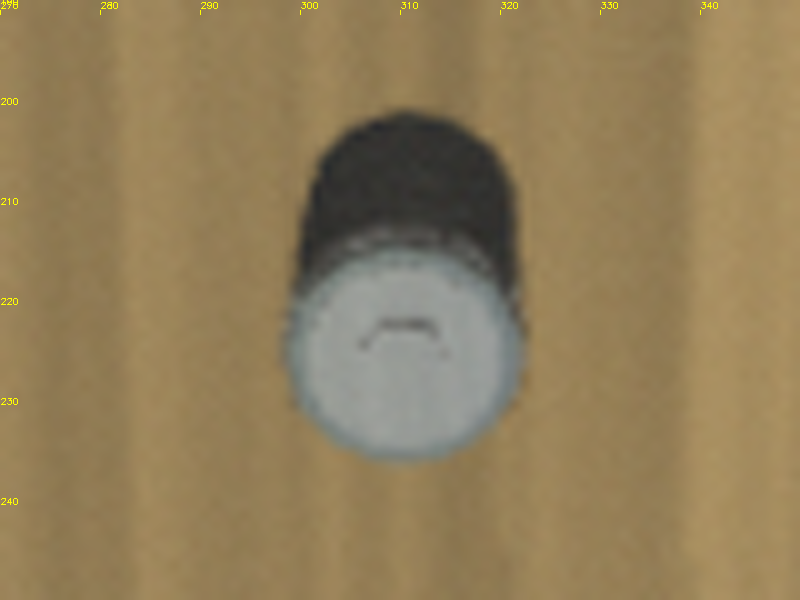

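Call:
{"fn": "carry_out", "kwargs": {
  "commands": [
    [[1,0,1.3,0,0,0,50],[2,0,1.3,0,0,0,50],[3.2,0,1.3,0,0,0,50],[3.2,0,1.3,0,0,0,50],[3.2,0,1.3,0,0,0,50]]
  ]
}}

```text
t: 1.25
tcp_pos: [0.5318, -0.2612, 0.1068]
tool_rot: [0.5, 0.501, -0.5, 0.5]
force: [1.2, -0.3, 1.7]
finger_gap: 0.584
```

```bash
python3 - <<'E'
from h import *
from station import manip
d=snap("wrist","w2");s=manip.sense();print(s["t"],s["tcp_pos"],s["tool_rot"],s["finger_gap"],s["force"])
cv2.imwrite("pics/w2.png",d["image"][:,:,::-1])
E
```

```text
1.3 [ 0.53255624 -0.26176605  0.10782501] [ 0.4999183   0.4997561  -0.49970276  0.5006223 ] 0.5845739143726082 [-0.38585862 -0.51281737  0.5956233 ]
```

View pics/w2.png

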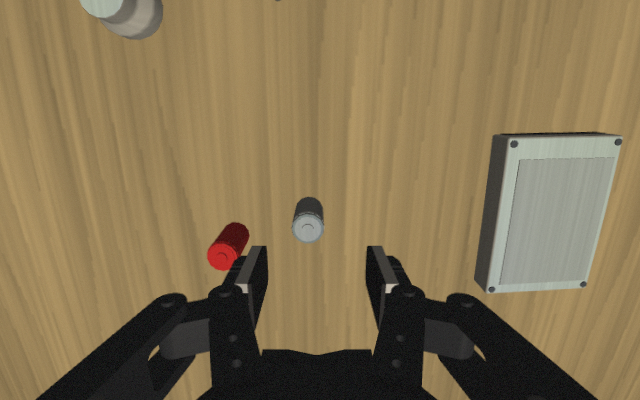

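The cell's top disc is at (308,228), the red one is clear at (222,256).

```bash
python3 - <<'E'
from h import *
print(atz(load("w2"),(307.8,228.3),.048))
E
```

```text
[ 0.52469647 -0.2793421   0.048     ]
```

Call:
{"fn": "carry_out", "kwargs": {
  "commands": [
    [[0.3,-0.28,0.68,0,0,0,50],[1.2,-0.28,0.68,0,0,0,50],[2.2,-0.28,0.68,0,0,0,50],[2.9,-0.28,0.68,0,0,0,50],[2.9,-0.28,0.68,0,0,0,50]]
  ]
}}

```text
t: 1.8
tcp_pos: [0.5245, -0.2783, 0.0341]
tool_rot: [0.5, 0.501, -0.5, 0.5]
force: [0.2, -0.0, -0.3]
finger_gap: 0.581
```

Call:
{"fn": "carry_out", "kwargs": {
  "commands": [
    [[0,0,0,0,0,0,50],[0,0,0,0,0,0,15],[0,0,0,0,0,0,15],[0,0,0,0,0,0,15],[0,0,0,0,0,0,15]]
  ],
  "force": 40
}}

```text
t: 2.3
tcp_pos: [0.525, -0.2792, 0.0351]
tool_rot: [0.5, 0.5, -0.5, 0.5]
force: [-0.5, 0.2, -0.1]
finger_gap: 0.175
```

```bash
python3 - <<'E'
from h import *
from station import manip
d=snap("wrist","w3");s=manip.sense();print(s["t"],s["tcp_pos"],s["tool_rot"],s["finger_gap"],s["force"])
cv2.imwrite("pics/w3.png",d["image"][:,:,::-1])
E
```

```text
2.35 [ 0.52486324 -0.27909697  0.03484202] [ 0.5000329   0.49976193 -0.49998594  0.50021912] 0.1764931678560956 [-0.09036751 -0.02781464  0.85021719]
```

View pics/w3.png

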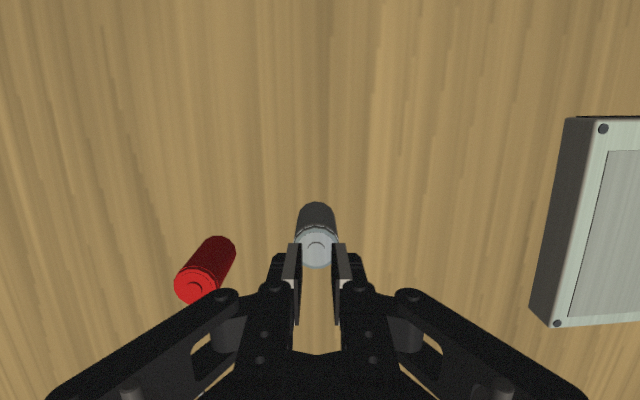

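```bash
python3 - <<'E'
from h import *
d=load("w3");p=np.array([.5249,-.2791,.0348])
for z in (.035,.048,.054,.073): print(z,proj(d,[.5249,-.2791,z]))
R,_=cv2.Rodrigues(d["rvec"]);print(-R.T@d["tvec"])
crop(d,260,190,110,80,7,"c7.png")
E
```

```text
0.035 [[316.76240478 237.9554508 ]]
0.048 [[316.83367931 247.77186844]]
0.054 [[316.8701797  252.80024898]]
0.073 [[317.00442044 271.30119283]]
[ 0.52434135 -0.20365947  0.20139337]
```

View pics/c7.png

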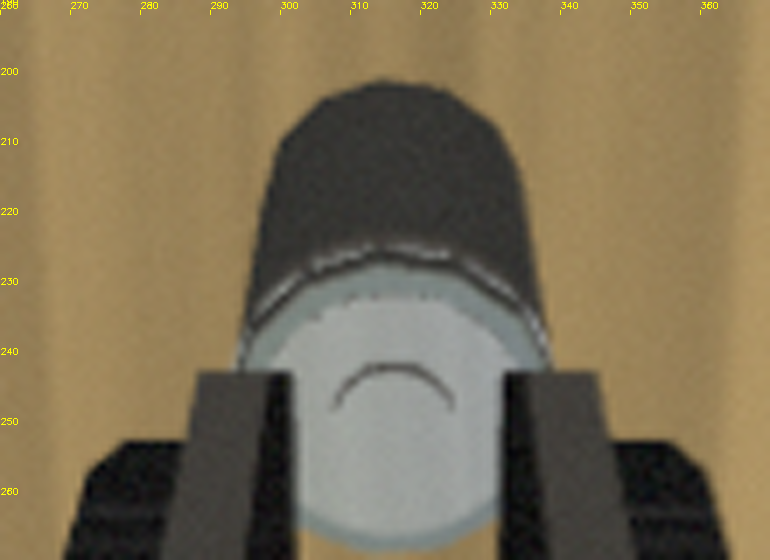

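```bash
python3 - <<'E'
from h import *
d=load("w3")
for z in (.035,.042,.048,.054,.06): print(z,[proj(d,[.5249+a,-.2791+b,z])[0].round(1) for a,b in((-.0075,.011),(.0075,.011),(-.0075,0.0))])
E
```

```text
0.035 [array([303.8, 220.5]), array([329.7, 220.5]), array([304.1, 238. ])]
0.042 [array([303.4, 225.1]), array([330.3, 225.1]), array([303.6, 243.1])]
0.048 [array([302.9, 229.3]), array([330.8, 229.3]), array([303.2, 247.8])]
0.054 [array([302.5, 233.8]), array([331.3, 233.7]), array([302.8, 252.8])]
0.06 [array([302. , 238.6]), array([331.9, 238.6]), array([302.3, 258.2])]
```

The fingers closed above the cell: no grip, and nothing was moved. I'll open, go lower and look again.

Call:
{"fn": "carry_out", "kwargs": {
  "commands": [
    [[0,0,0,0,0,0,48],[0,0,0,0,0,0,48],[0,0,0,0,0,0,48],[0.4,0,0,0,0,0,48],[0.7,0,0,0,0,0,48]]
  ]
}}

```text
t: 2.85
tcp_pos: [0.5245, -0.2789, 0.0162]
tool_rot: [0.5, 0.5, -0.5, 0.5]
force: [-0.0, 0.1, -1.0]
finger_gap: 0.565
```

Call:
{"fn": "carry_out", "kwargs": {
  "commands": [
    [[0,0,0,0,0,0,15],[0,0,0,0,0,0,15],[0,0,0,0,0,0,15],[0,0,0,0,0,0,15],[0,0,0,0,0,0,15]]
  ],
  "force": 40
}}

```text
t: 3.35
tcp_pos: [0.5248, -0.2791, 0.0171]
tool_rot: [0.5, 0.5, -0.5, 0.5]
force: [0.1, -0.8, -0.2]
finger_gap: 0.275
```

```bash
python3 - <<'E'
from h import *
from station import manip
d=snap("wrist","w4");s=manip.sense();print(s["t"],s["tcp_pos"],s["tool_rot"],s["finger_gap"]*85.4,s["force"])
crop(d,250,180,140,110,5,"c8.png")
crop(snap("side","e4"),290,110,80,70,8,"c9.png")
E
```

```text
3.4 [ 0.52479125 -0.27902103  0.01711191] [ 0.50002735  0.49988413 -0.49998011  0.50010838] 23.85980326856809 [-0.69439399 -0.74100063 -0.30404393]
```

View pics/c8.png

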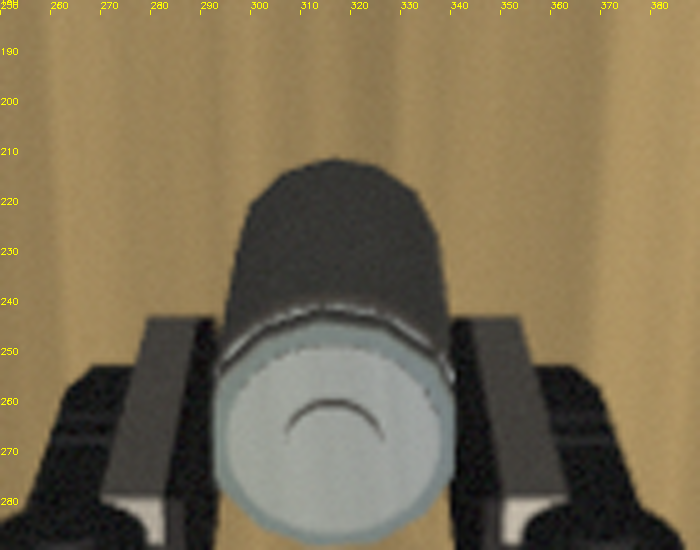

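View pics/c9.png

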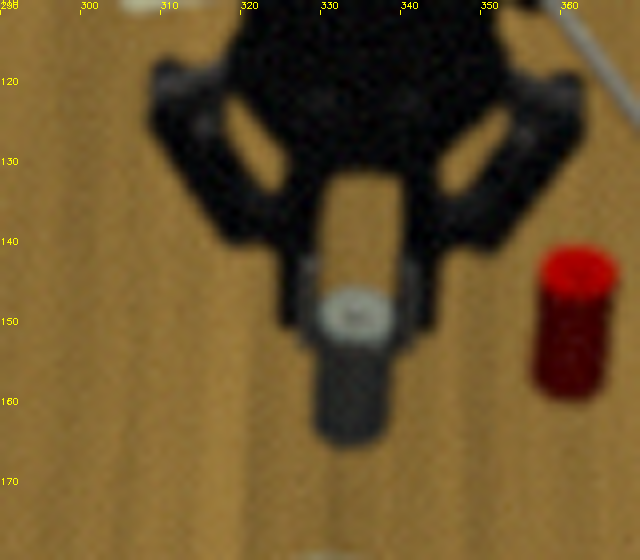

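The cell is gripped about 10 mm below its top. Now lift it and approach the barrel.

Call:
{"fn": "carry_out", "kwargs": {
  "commands": [
    [[-1,0,0,0,0,0,15],[-2.8,0,-0.3,0,0,0,15],[-4.6,0,-1,0,0,0,15],[-6.4,0.2,-2,0,0,0,15],[-8.2,0.4,-3,0,0,0,15]]
  ],
  "force": 60
}}

```text
t: 3.95
tcp_pos: [0.534, -0.2049, 0.2208]
tool_rot: [0.5, 0.5, -0.5, 0.5]
force: [1.1, -1.6, -1.2]
finger_gap: 0.264
```

Call:
{"fn": "carry_out", "kwargs": {
  "commands": [
    [[0,0,-1.2,0,0,0,15],[0,0,-2.4,0,0,0,15],[0,0,-3.2,0,0,0,15],[0,0,-3.2,0,0,0,15],[0,0,-3.2,0,0,0,15]]
  ]
}}

```text
t: 4.45
tcp_pos: [0.5344, -0.1255, 0.2191]
tool_rot: [0.5, 0.5, -0.5, 0.501]
force: [-0.4, -0.7, -0.8]
finger_gap: 0.266
```

```bash
python3 - <<'E'
from h import *
from station import manip
d=snap("wrist","w5");s=manip.sense();print(s["t"],s["tcp_pos"],s["tool_rot"],s["finger_gap"]*85.4,s["force"])
cv2.imwrite("pics/w5.png",d["image"][:,:,::-1])
E
```

```text
4.5 [ 0.53455331 -0.12618842  0.21907802] [ 0.4998972   0.4997217  -0.50002536  0.50035553] 22.846845294279593 [ 0.1712853  -0.28307654 -0.5068519 ]
```

View pics/w5.png

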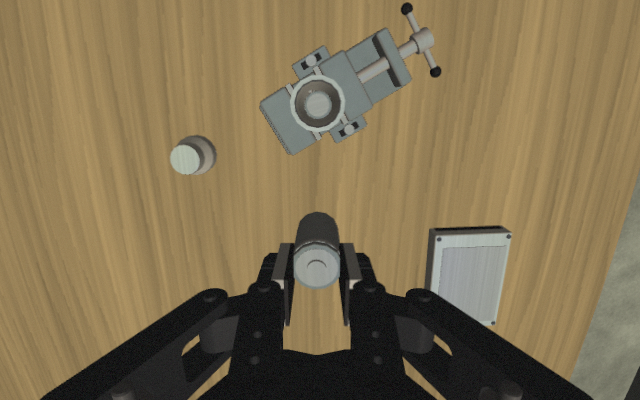

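The wrist view looks almost straight down the barrel: mouth ring about (318,104), with the inner cell's top visible inside. The held cell is at (317,265).

```bash
python3 - <<'E'
from h import *
d=load("w5");crop(d,280,70,80,65,10,"c10.png")
crop(d,280,200,80,100,6,"c11.png")
print(atz(d,(318,104),.16), proj(d,[[.5346,-.1262,.2191+a-.017] for a in (0,.048)]))
E
```

```text
[ 0.53521851 -0.04980098  0.16      ] [[317.10296671 227.97307523]
 [317.45582781 265.24274206]]
```

View pics/c10.png

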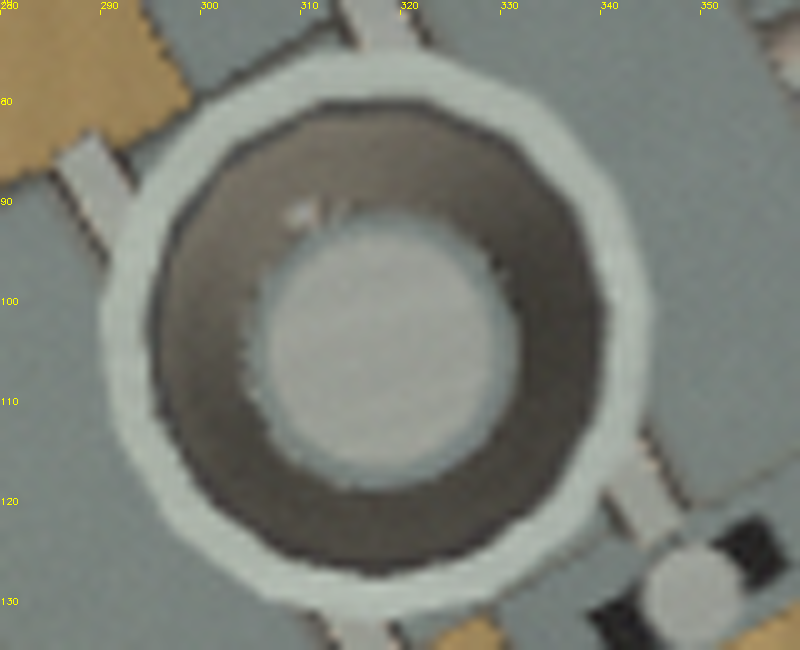

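View pics/c11.png

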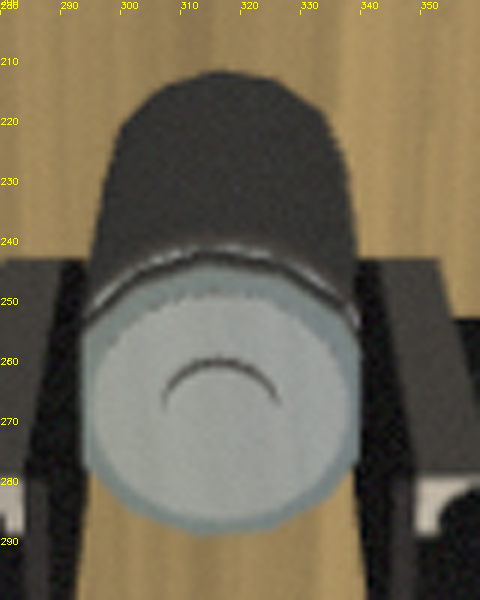

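Call:
{"fn": "carry_out", "kwargs": {
  "commands": [
    [[0,0,-1.2,0,0,0,15],[0,0,-2.4,0,0,0,15],[0,0,-3.1,0,0,0,15],[0.6,0,-3.1,0,0,0,15],[1.2,0,-3.1,0,0,0,15]]
  ]
}}

```text
t: 5.0
tcp_pos: [0.5352, -0.0489, 0.189]
tool_rot: [0.5, 0.499, -0.5, 0.501]
force: [-0.1, 0.1, -0.1]
finger_gap: 0.268
```

```bash
python3 - <<'E'
from h import *
from station import manip
d=snap("wrist","w6");f=snap("side","e6");g=snap("scene","s6");s=manip.sense();print(s["t"],s["tcp_pos"],s["finger_gap"]*85.4,s["force"])
crop(d,250,170,140,130,5,"c12.png");crop(f,290,120,80,90,6,"c13.png");crop(g,265,110,80,90,6,"c14.png")
E
```

```text
5.15 [ 0.53390725 -0.0489832   0.18808599] 22.687922460711373 [-1.2407934  -0.13290524 -0.59564648]
```

View pics/c12.png

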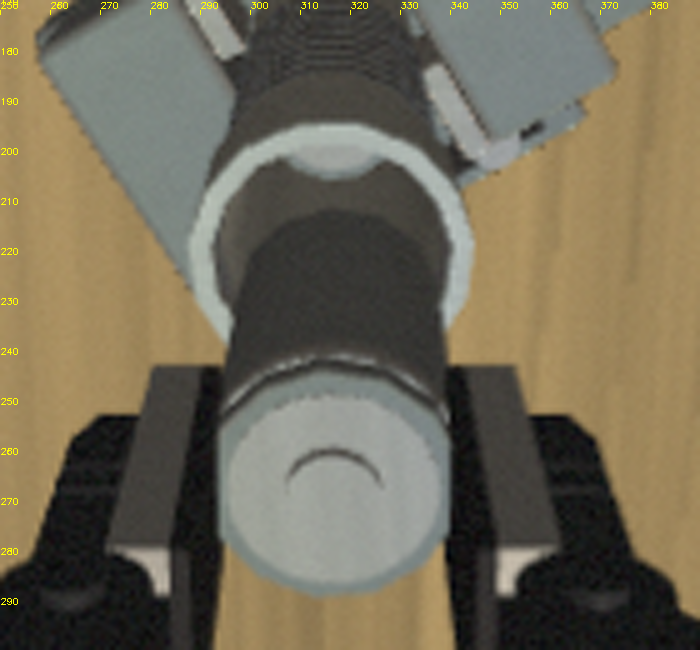

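View pics/c13.png

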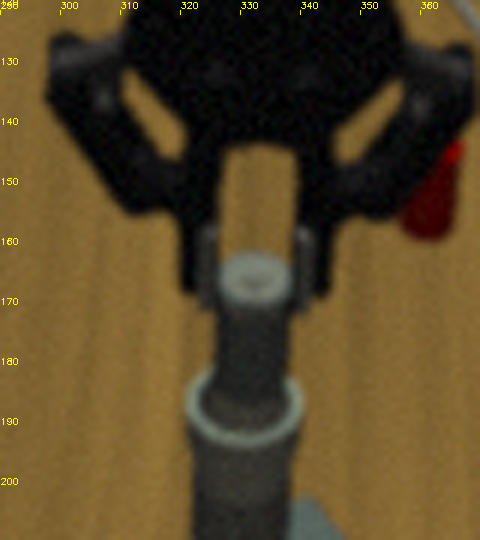

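View pics/c14.png

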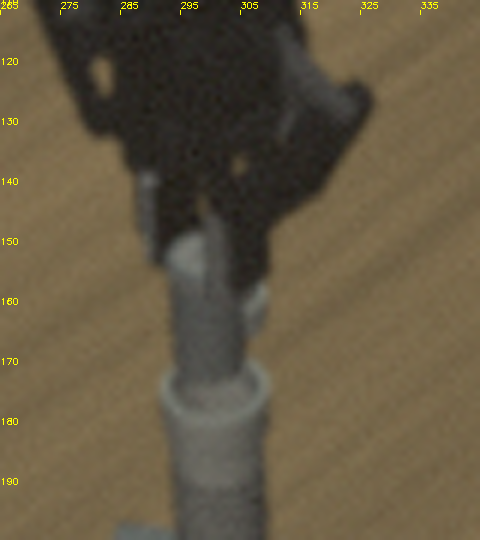

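Call:
{"fn": "carry_out", "kwargs": {
  "commands": [
    [[0.2,0,0,0,0,0,15],[0.4,0,0,0,0,0,15],[0.6,0,0,0,0,0,15],[0.8,0,0,0,0,0,15],[1,0,0,0,0,0,15]]
  ]
}}

```text
t: 5.65
tcp_pos: [0.5344, -0.0482, 0.1636]
tool_rot: [0.5, 0.5, -0.5, 0.5]
force: [0.2, 0.1, -1.2]
finger_gap: 0.264
```

Call:
{"fn": "carry_out", "kwargs": {
  "commands": [
    [[0.1,0,0,0,0,0,15],[0.2,0,0,0,0,0,15],[0.3,0,0,0,0,0,15],[0.4,0,0,0,0,0,15],[0.4,0,0,0,0,0,15]]
  ]
}}

```text
t: 6.15
tcp_pos: [0.5342, -0.0481, 0.1536]
tool_rot: [0.5, 0.5, -0.5, 0.5]
force: [-0.6, 0.6, -0.0]
finger_gap: 0.263
```

```bash
python3 - <<'E'
from h import *
from station import manip
d=snap("wrist","w7");f=snap("side","e7");s=manip.sense();print(s["t"],s["tcp_pos"],s["finger_gap"]*85.4,s["force"])
crop(d,250,170,140,130,5,"c15.png");crop(f,290,120,80,90,6,"c16.png")
E
```

```text
6.25 [ 0.53441758 -0.0481183   0.15395874] 22.626442789050344 [-0.2932667   0.53802756 -0.27695508]
```

View pics/c15.png

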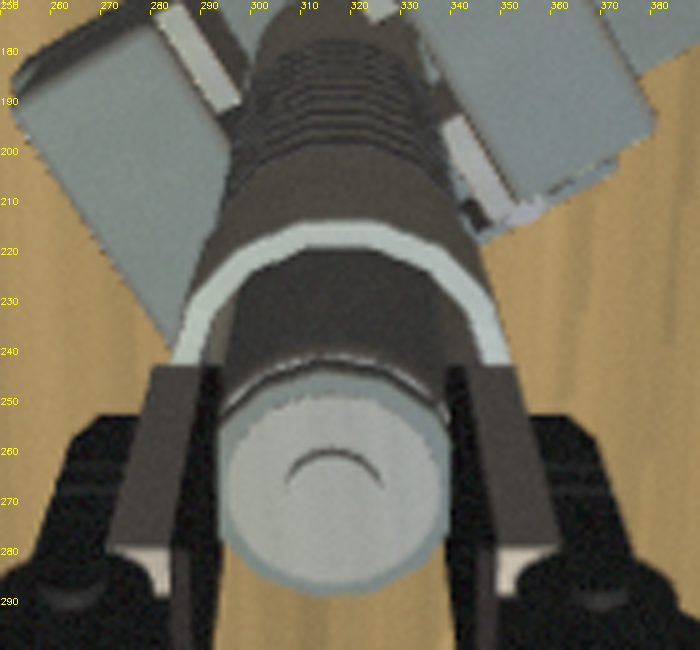

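View pics/c16.png

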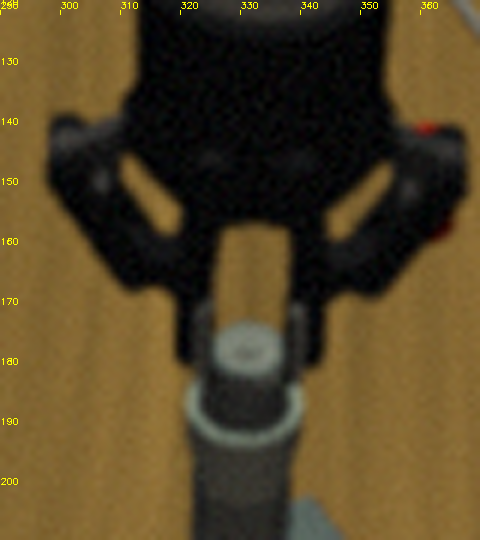

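Call:
{"fn": "carry_out", "kwargs": {
  "commands": [
    [[0.1,0,0,0,0,0,15],[0.2,0,0,0,0,0,15],[0.3,0,0,0,0,0,15],[0.3,0,0,0,0,0,15],[0.3,0,0,0,0,0,15]]
  ]
}}

```text
t: 6.75
tcp_pos: [0.5343, -0.0481, 0.1463]
tool_rot: [0.5, 0.5, -0.5, 0.5]
force: [-0.6, 0.7, -0.5]
finger_gap: 0.267
```

Call:
{"fn": "carry_out", "kwargs": {
  "commands": [
    [[0,0,0,0,0,0,30],[0,0,0,0,0,0,50],[0,0,0,0,0,0,50],[0,0,0,0,0,0,50],[0,0,0,0,0,0,50]]
  ]
}}

```text
t: 7.25
tcp_pos: [0.5344, -0.0481, 0.1465]
tool_rot: [0.5, 0.5, -0.5, 0.5]
force: [-0.7, -0.2, 0.3]
finger_gap: 0.585
```

Call:
{"fn": "carry_out", "kwargs": {
  "commands": [
    [[-0.8,0,0,0,0,0,50],[-2,0,0,0,0,0,50],[-3,0,0,0,0,0,50],[-3.4,0,-1,0,0,0,50],[-3.4,0,-2.4,0,0,0,50]]
  ]
}}

```text
t: 7.75
tcp_pos: [0.5363, 0.0109, 0.2337]
tool_rot: [0.502, 0.498, -0.5, 0.501]
force: [1.4, 0.4, -0.1]
finger_gap: 0.587
```

```bash
python3 - <<'E'
from h import *
from station import manip
d=snap("wrist","w8");f=snap("side","e8");s=manip.sense();print(s["t"],s["tcp_pos"],s["finger_gap"]*85.4,s["force"])
cv2.imwrite("pics/w8.png",d["image"][:,:,::-1]);crop(f,290,120,80,90,6,"c17.png")
E
```

```text
7.85 [0.53380518 0.01500963 0.23204589] 49.674494951718025 [-0.93099914 -1.08795392 -0.81823248]
```

View pics/w8.png

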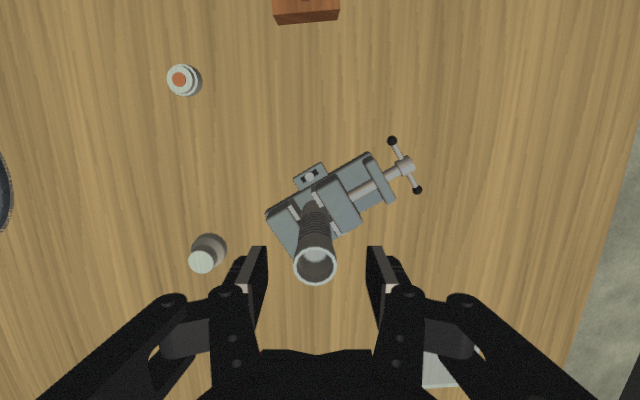

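View pics/c17.png

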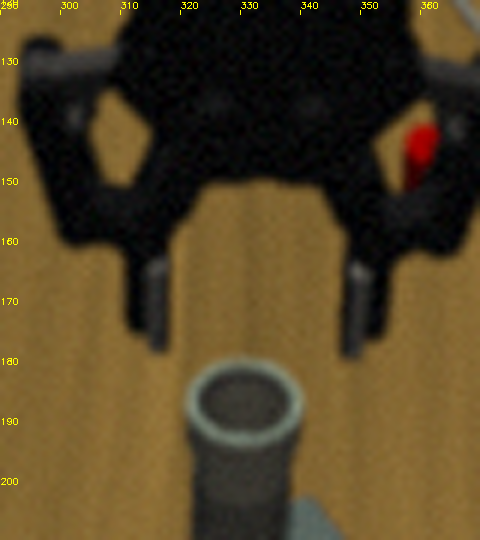

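Call:
{"fn": "carry_out", "kwargs": {
  "commands": [
    [[0,-0.1,-1.5,0,0,0,50],[0,-0.3,-3,0,0,0,50],[0,-0.5,-4.5,0,0,0,50],[0,-0.5,-5.4,0,0,0,50],[0,-0.5,-5.4,0,0,0,50]]
  ]
}}

```text
t: 8.35
tcp_pos: [0.5214, 0.149, 0.2312]
tool_rot: [0.499, 0.501, -0.499, 0.501]
force: [-0.0, -0.4, 0.6]
finger_gap: 0.583
```

```bash
python3 - <<'E'
from h import *
from station import manip
crop(load("w8"),290,235,60,60,8,"c18.png")
d=snap("wrist","w9");s=manip.sense();print(s["t"],s["tcp_pos"],s["finger_gap"]*85.4,s["force"])
cv2.imwrite("pics/w9.png",d["image"][:,:,::-1])
E
```

```text
8.4 [0.52160274 0.14748047 0.23120611] 49.81667085595929 [-0.74429151 -0.1056306  -0.40318493]
```

View pics/w9.png

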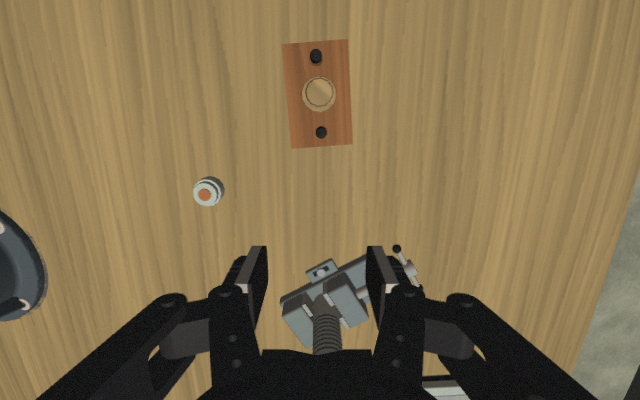

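View pics/c18.png

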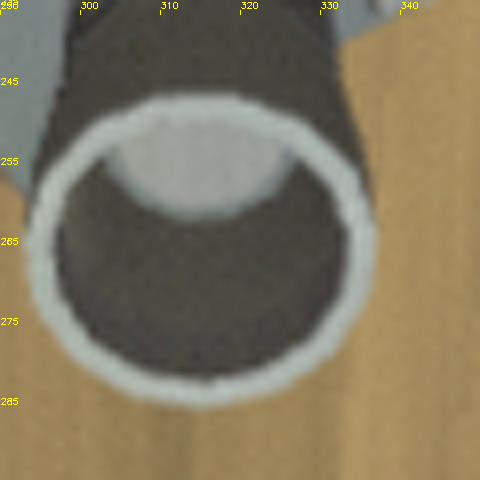

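The loose cell sits upright in the bore: its bright top shows at (315,255). The rod is seen from above, with its handle at about (320,93), trim tools at (316,56) and (321,132), and block corners at (283,44), (348,39), (352,144) and (292,148).

```bash
python3 - <<'E'
from h import *
d=load("w9");crop(d,275,30,85,125,5,"c19.png")
E
```

View pics/c19.png

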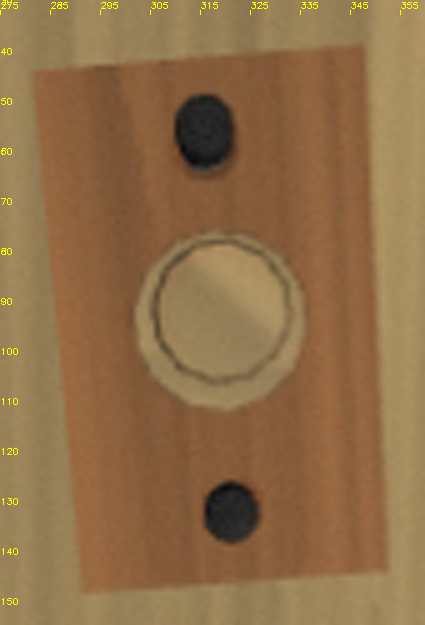

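```bash
python3 - <<'E'
from h import *
d=load("w9")
print(atz(d,(319.6,92.2),.15),atz(d,(319,94),.105))
c=[atz(d,u,.045) for u in [(281.6,44.4),(348,39),(352.6,144.4),(291.4,148.6)]]
print(np.mean(c,0),[np.linalg.norm(c[i]-c[(i+1)%4]) for i in range(4)])
E
```

```text
[0.52325533 0.23361018 0.15      ] [0.52319997 0.23373478 0.105     ]
[0.52319513 0.23344263 0.045     ] [np.float64(0.06978385062920332), np.float64(0.11030189659021489), np.float64(0.0700002317090391), np.float64(0.10984848500247851)]
```

Call:
{"fn": "carry_out", "kwargs": {
  "commands": [
    [[0,0.06,-1.5,0,0,0,50],[0,0.06,-3,0,0,0,50],[0.2,0.06,-3.45,0,0,0,50],[1.4,0.06,-3.45,0,0,0,50],[2,0.06,-3.45,0,0,0,50]]
  ]
}}

```text
t: 8.9
tcp_pos: [0.5226, 0.2317, 0.1795]
tool_rot: [-0.499, -0.5, 0.501, -0.5]
force: [1.0, -0.5, -0.0]
finger_gap: 0.584
```

```bash
python3 - <<'E'
from h import *
from station import manip
d=snap("wrist","w10");f=snap("side","e10");s=manip.sense();print(s["t"],s["tcp_pos"],s["finger_gap"]*85.4,s["force"])
crop(d,240,170,160,110,5,"c20.png");crop(f,290,270,90,110,5,"c21.png")
print(proj(d,[.5232,.2337,.15]))
E
```

```text
9.0 [0.52160706 0.2310634  0.17873525] 49.7508123834602 [-0.62029119  0.74123195  0.09127909]
[[317.79175588 217.1874027 ]]
```

View pics/c20.png

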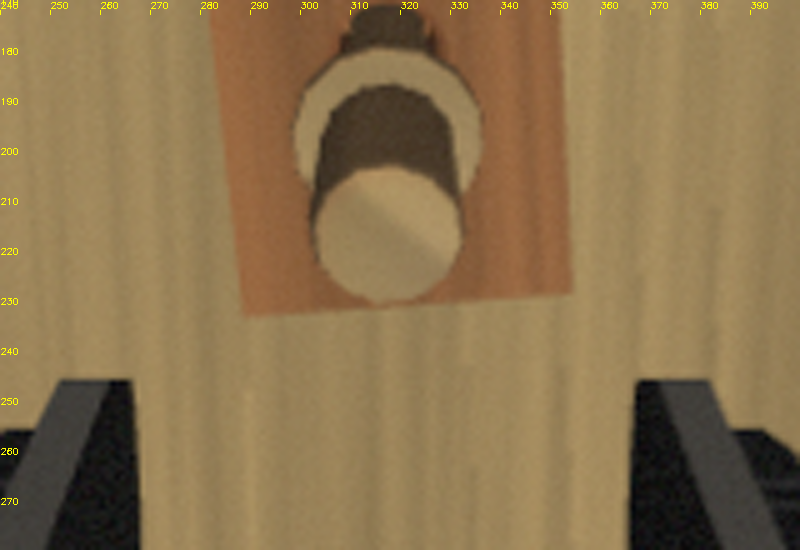

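View pics/c21.png

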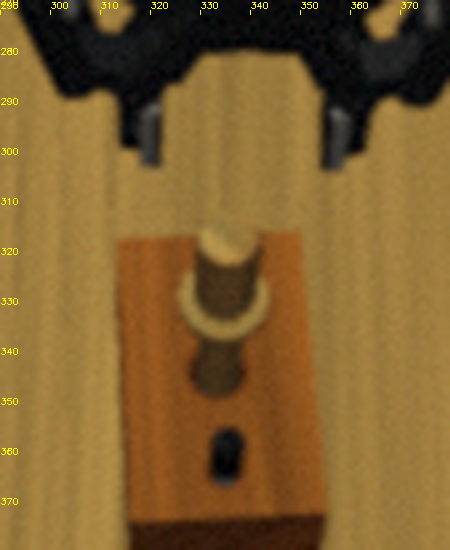

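Call:
{"fn": "carry_out", "kwargs": {
  "commands": [
    [[0.8,0.05,-0.08,0,0,0,50],[1.7,0.05,-0.08,0,0,0,50],[2.6,0.05,-0.08,0,0,0,50],[3.1,0.05,-0.08,0,0,0,50],[3.1,0.05,-0.08,0,0,0,50]]
  ]
}}

```text
t: 9.5
tcp_pos: [0.524, 0.234, 0.1028]
tool_rot: [-0.499, -0.5, 0.501, -0.499]
force: [0.4, -0.2, 0.1]
finger_gap: 0.583
```

```bash
python3 - <<'E'
from h import *
from station import manip
d=snap("wrist","w11");f=snap("side","e11");s=manip.sense();print(s["t"],s["tcp_pos"],s["finger_gap"]*85.4,s["force"])
crop(d,240,170,160,130,5,"c22.png");crop(f,290,270,90,110,5,"c23.png")
E
```

```text
9.6 [0.52545875 0.23476273 0.10463554] 50.064682281865 [0.04179524 0.09893361 0.47458666]
```

View pics/c22.png

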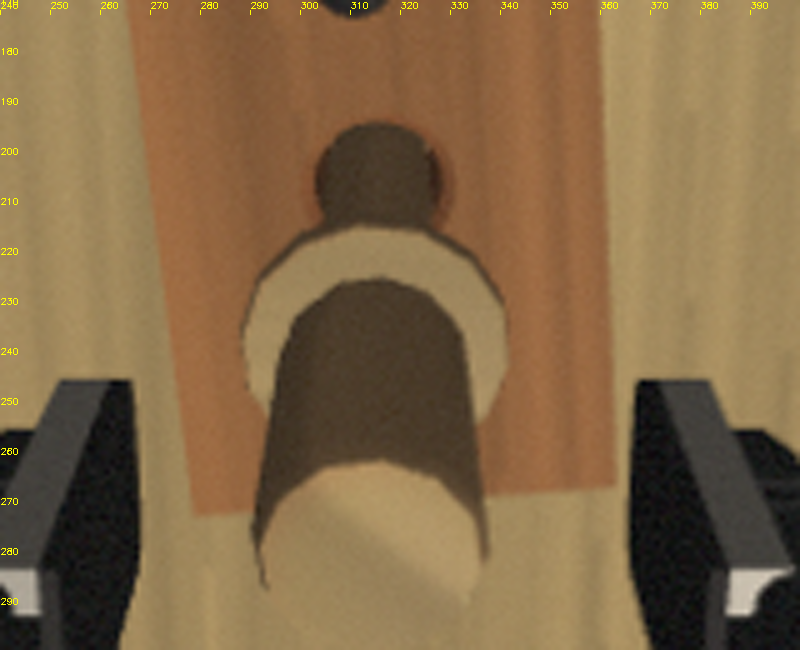

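View pics/c23.png

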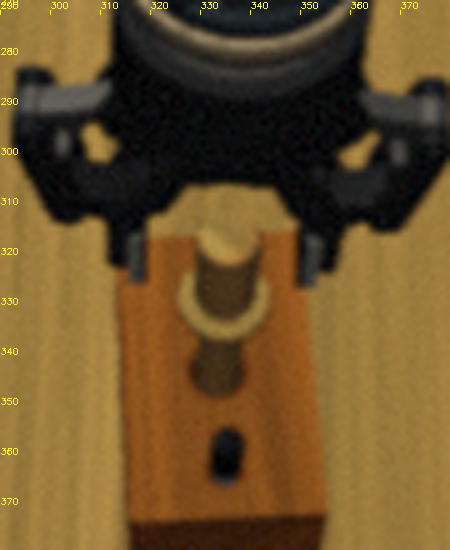

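Call:
{"fn": "carry_out", "kwargs": {
  "commands": [
    [[0,0,0,0,0,0,12],[0,0,0,0,0,0,12],[0,0,0,0,0,0,12],[0,0,0,0,0,0,12],[0,0,0,0,0,0,12]]
  ],
  "force": 100
}}

```text
t: 10.1
tcp_pos: [0.5253, 0.2354, 0.1055]
tool_rot: [0.501, 0.5, -0.499, 0.5]
force: [-1.6, 0.3, 5.9]
finger_gap: 0.218
```

```bash
python3 - <<'E'
from h import *
from station import manip
d=snap("wrist","w12");f=snap("side","e12");s=manip.sense();print(s["t"],s["tcp_pos"],s["finger_gap"]*85.4,s["force"])
crop(d,240,170,160,130,5,"c24.png");crop(f,290,270,90,110,5,"c25.png")
E
```

```text
10.2 [0.52531438 0.235444   0.10548071] 18.595646040989287 [-1.22888574  0.75793371  5.66319329]
```

View pics/c24.png

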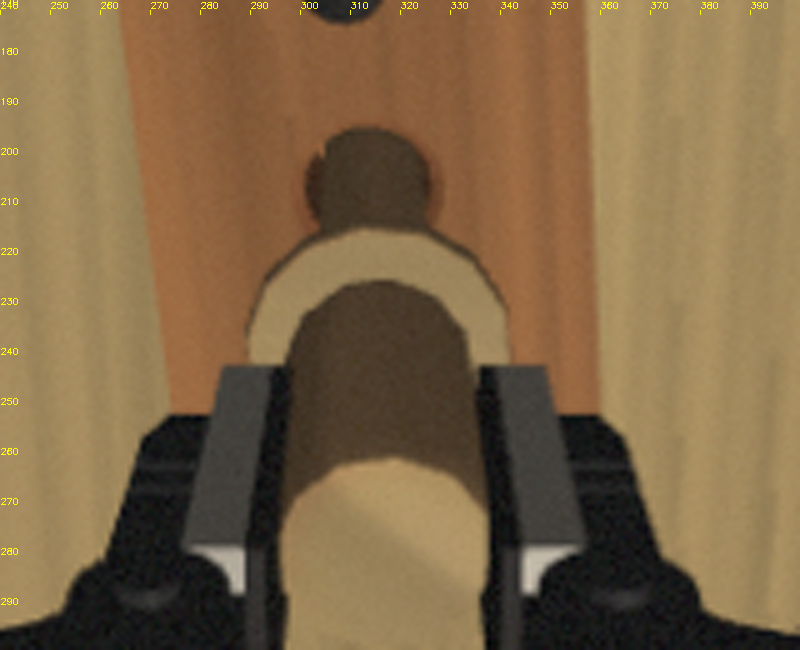

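View pics/c25.png

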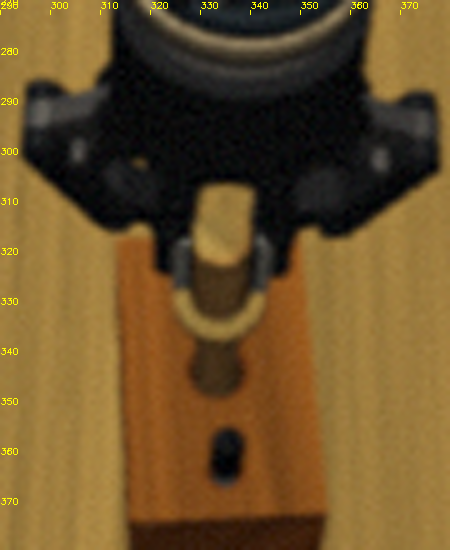

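Call:
{"fn": "carry_out", "kwargs": {
  "commands": [
    [[-0.6,0,0,0,0,0,12],[-1.8,0,0,0,0,0,12],[-3.4,0,0,0,0,0,12],[-5.2,0,0,0,0,0,12],[-6.8,0,0,0,0,0,12]]
  ],
  "force": 100
}}

```text
t: 10.7
tcp_pos: [0.5245, 0.2352, 0.2762]
tool_rot: [0.5, 0.5, -0.5, 0.5]
force: [1.3, 0.2, -0.5]
finger_gap: 0.213
```

Call:
{"fn": "carry_out", "kwargs": {
  "commands": [
    [[0,0,1.2,0,0,0,12],[0,0.1,3,0,0,0,12],[0,0.2,4.8,0,0,0,12],[0,0.3,6.6,0,0,0,12],[0,0.4,8.4,0,0,0,12]]
  ]
}}

```text
t: 11.2
tcp_pos: [0.5343, 0.0237, 0.2743]
tool_rot: [0.5, 0.5, -0.5, 0.5]
force: [0.8, 0.1, -0.7]
finger_gap: 0.219
```

```bash
python3 - <<'E'
from h import *
from station import manip
d=snap("wrist","w13");f=snap("side","e13");g=snap("scene","s13");s=manip.sense();print(s["t"],s["tcp_pos"],s["tool_rot"],s["finger_gap"]*85.4,s["force"])
cv2.imwrite("pics/w13.png",d["image"][:,:,::-1]);cv2.imwrite("pics/e13.png",f["image"][:,:,::-1])
E
```

```text
11.35 [0.53480354 0.02260485 0.27410186] [ 0.50126991  0.49861288 -0.50115701  0.49895423] 18.349211543261386 [ 0.21858209 -0.0613275  -1.454856  ]
```

View pics/w13.png

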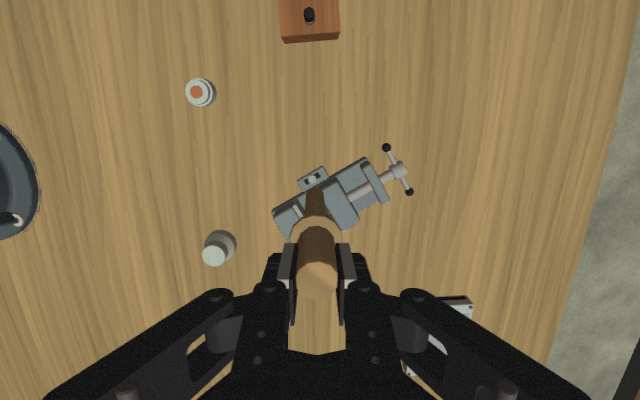

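View pics/e13.png

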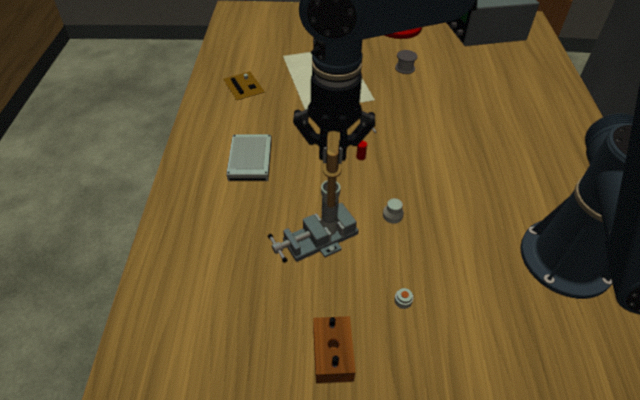

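The rod is held upright, the hole in the block is empty, and the rod is on its way to the barrel. I'll check for rod tilt in enlarged crops.

```bash
python3 - <<'E'
from h import *
for n,b in (("w13",(280,170,80,90)),("e13",(300,120,70,90)),("s13",(280,90,70,100))):
    d=load(n);im=d["image"].copy()
    P=proj(d,[[.5348,.0226,.274-.0955+a] for a in (0,.09,.14)])
    print(n,P.round(1));crop(d,*b,6,"d"+n+".png")
E
```

```text
w13 [[317.1 194.3]
 [317.7 235.7]
 [318.3 280.5]]
e13 [[330.1 207.1]
 [331.5 174. ]
 [332.4 153.2]]
s13 [[322.  151.6]
 [322.  116.9]
 [322.   95.2]]
```

View pics/dw13.png

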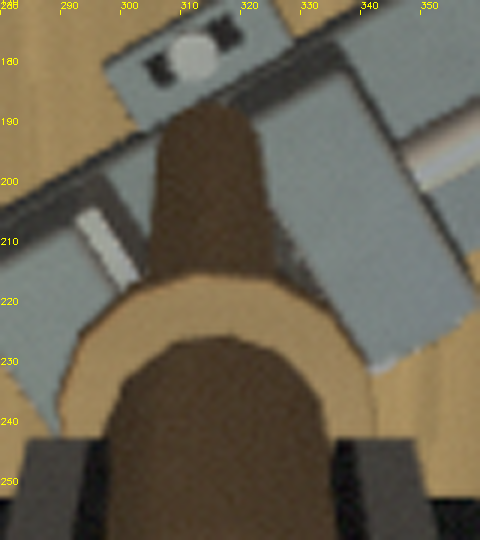

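View pics/de13.png

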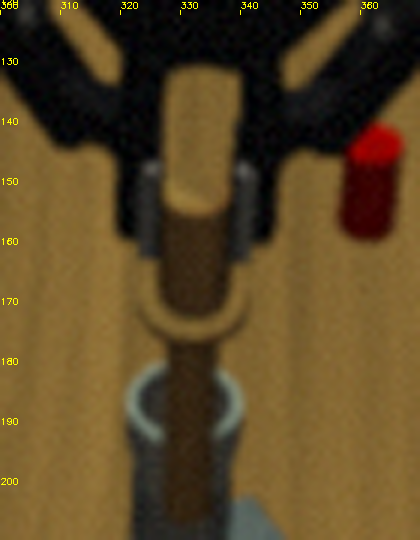

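View pics/ds13.png

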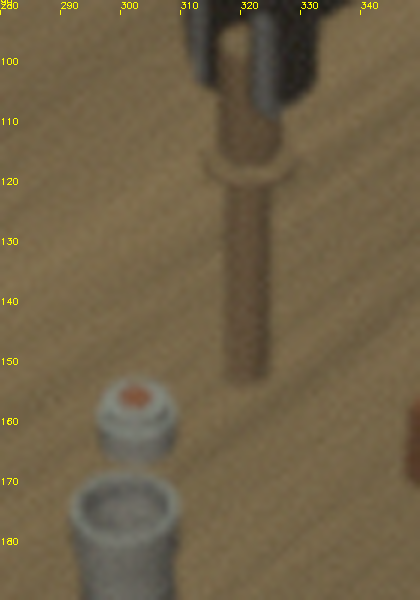

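Call:
{"fn": "carry_out", "kwargs": {
  "commands": [
    [[0,0.09,1.2,0,0,0,12],[0,0.09,2.4,0,0,0,12],[0,0.09,2.86,0,0,0,12],[0,0.09,2.86,0,0,0,12],[0.3,0.09,2.86,0,0,0,12]]
  ]
}}

```text
t: 11.85
tcp_pos: [0.5374, -0.0452, 0.2671]
tool_rot: [0.5, 0.5, -0.499, 0.501]
force: [-1.0, -0.7, -1.6]
finger_gap: 0.22
```

```bash
python3 - <<'E'
from h import *
from station import manip
d=snap("wrist","w14");f=snap("side","e14");g=snap("scene","s14")
for i in range(4):
    s=manip.sense();print(s["t"],s["tcp_pos"],s["tool_rot"],s["finger_gap"]*85.4,s["force"])
for n,b in (("w14",(280,170,80,90)),("e14",(300,120,70,90)),("s14",(265,90,80,100))):
    crop(load(n),*b,6,"d"+n+".png")
import numpy as np
a=[cv2.imread(f"pics/d{n}.png") for n in("w14","e14","s14")]
h=400;a=[cv2.resize(x,(int(x.shape[1]*.55),int(x.shape[0]*.55)))for x in a]
H=max(x.shape[0] for x in a);a=[cv2.copyMakeBorder(x,0,H-x.shape[0],0,4,0) for x in a]
cv2.imwrite("pics/m14.png",np.hstack(a))
E
```

```text
12.0 [ 0.53606296 -0.04469666  0.26561943] [ 0.49935473  0.50122186 -0.49979806  0.49962326] 18.66875062934053 [ 0.04125896  0.15791033 -0.19383114]
12.0 [ 0.53606296 -0.04469666  0.26561943] [ 0.49935473  0.50122186 -0.49979806  0.49962326] 18.66875062934053 [ 0.04125896  0.15791033 -0.19383114]
12.0 [ 0.53606296 -0.04469666  0.26561943] [ 0.49935473  0.50122186 -0.49979806  0.49962326] 18.66875062934053 [ 0.04125896  0.15791033 -0.19383114]
12.0 [ 0.53606296 -0.04469666  0.26561943] [ 0.49935473  0.50122186 -0.49979806  0.49962326] 18.66875062934053 [ 0.04125896  0.15791033 -0.19383114]
```

View pics/m14.png

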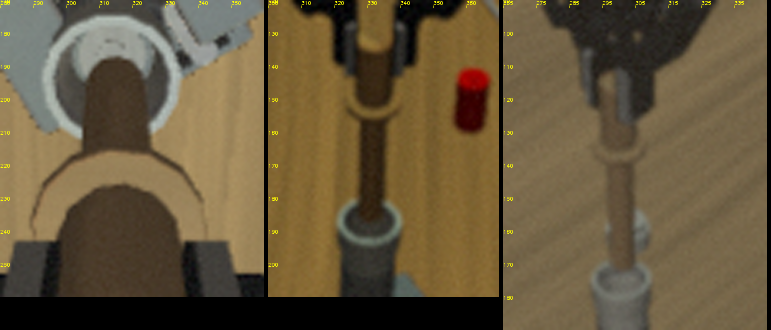

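Call:
{"fn": "carry_out", "kwargs": {
  "commands": [
    [[0,0.02,0.16,0,0,0,12],[0,0.02,0.16,0,0,0,12],[0.1,0.02,0.16,0,0,0,12],[0.2,0.02,0.16,0,0,0,12],[0.3,0.02,0.16,0,0,0,12]]
  ]
}}

```text
t: 12.5
tcp_pos: [0.5373, -0.0503, 0.2587]
tool_rot: [0.5, 0.5, -0.5, 0.5]
force: [0.3, -0.3, -0.5]
finger_gap: 0.223
```

```bash
cat > look.py <<'E'
import sys
from h import *
from station import manip
k=sys.argv[1]
v=[]
for n,q,b in (("wrist","w",(270,160,100,100)),("side","e",(290,120,80,100)),("scene","s",(265,90,80,100))):
    d=snap(n,q+k);crop(d,*b,3,"t.png");v.append(cv2.imread("pics/t.png"))
s=manip.sense();print(s["t"],s["tcp_pos"],s["tool_rot"],s["finger_gap"]*85.4,s["force"])
cv2.imwrite(f"pics/m{k}.png",np.hstack(v))
E
python3 look.py 15
```

```text
12.65 [ 0.537155   -0.05035018  0.25864257] [ 0.49989982  0.50020148 -0.50013276  0.49976581] 18.281443736789967 [ 0.49161326  0.28401674 -0.95136592]
```

View pics/m15.png

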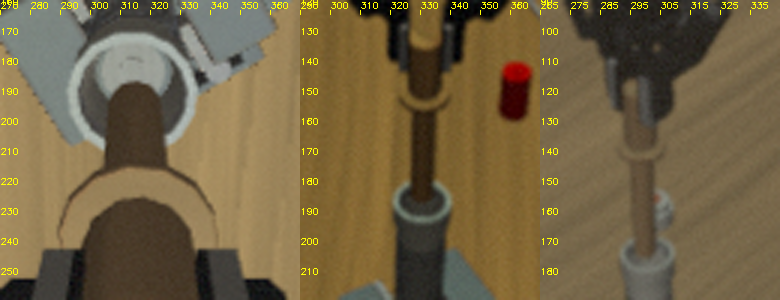

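Call:
{"fn": "carry_out", "kwargs": {
  "commands": [
    [[0.04,0,-0.04,0,0,0,12],[0.08,0,-0.04,0,0,0,12],[0.12,0,-0.04,0,0,0,12],[0.16,0,-0.04,0,0,0,12],[0.2,0,-0.04,0,0,0,12]]
  ]
}}

```text
t: 13.15
tcp_pos: [0.5374, -0.0494, 0.2538]
tool_rot: [0.5, 0.5, -0.5, 0.5]
force: [1.0, 0.8, -0.7]
finger_gap: 0.218
```

Call:
{"fn": "carry_out", "kwargs": {
  "commands": [
    [[0.04,0,0,0,0,0,12],[0.08,0,0,0,0,0,12],[0.12,0,0,0,0,0,12],[0.16,0,0,0,0,0,12],[0.2,0,0,0,0,0,12]]
  ]
}}

```text
t: 13.65
tcp_pos: [0.5374, -0.0494, 0.2488]
tool_rot: [0.5, 0.5, -0.5, 0.5]
force: [0.4, 0.4, -0.7]
finger_gap: 0.216
```

```bash
python3 look.py 16
```

```text
13.8 [ 0.53730536 -0.04935871  0.24884875] [ 0.49996105  0.50006641 -0.50002922  0.49994331] 18.559076731695924 [ 0.71011371 -0.10080835 -0.63039039]
```

View pics/m16.png

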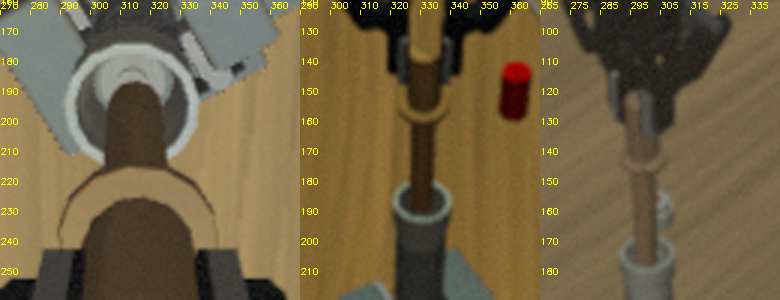

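Call:
{"fn": "carry_out", "kwargs": {
  "commands": [
    [[0.04,0.04,0,0,0,0,12],[0.08,0.04,0,0,0,0,12],[0.12,0.04,0,0,0,0,12],[0.16,0.04,0,0,0,0,12],[0.16,0.04,0,0,0,0,12]]
  ]
}}

```text
t: 14.3
tcp_pos: [0.5382, -0.0493, 0.2447]
tool_rot: [0.5, 0.5, -0.5, 0.5]
force: [0.5, 0.4, -0.4]
finger_gap: 0.223
```

Call:
{"fn": "carry_out", "kwargs": {
  "commands": [
    [[0.04,0,0,0,0,0,12],[0.08,0,0,0,0,0,12],[0.12,0,0,0,0,0,12],[0.16,0,0,0,0,0,12],[0.16,0,0,0,0,0,12]]
  ]
}}

```text
t: 14.8
tcp_pos: [0.5382, -0.0494, 0.2407]
tool_rot: [0.5, 0.5, -0.5, 0.5]
force: [-0.4, -0.5, -0.3]
finger_gap: 0.222
```

Call:
{"fn": "carry_out", "kwargs": {
  "commands": [
    [[0.04,0,0,0,0,0,12],[0.08,0,0,0,0,0,12],[0.12,0,0,0,0,0,12],[0.16,0,0,0,0,0,12],[0.16,0,0,0,0,0,12]]
  ]
}}

```text
t: 15.3
tcp_pos: [0.5382, -0.0493, 0.2367]
tool_rot: [0.5, 0.5, -0.5, 0.5]
force: [0.8, -0.0, -0.7]
finger_gap: 0.224
```

Call:
{"fn": "carry_out", "kwargs": {
  "commands": [
    [[0.02,0,0,0,0,0,12],[0.04,0,0,0,0,0,12],[0.06,0,0,0,0,0,12],[0.08,0,0,0,0,0,12],[0.08,0,0,0,0,0,12]]
  ]
}}

```text
t: 15.8
tcp_pos: [0.5383, -0.0494, 0.2349]
tool_rot: [0.5, 0.5, -0.5, 0.5]
force: [0.3, 0.1, -0.7]
finger_gap: 0.225
```

Call:
{"fn": "carry_out", "kwargs": {
  "commands": [
    [[0.02,0,0,0,0,0,12],[0.04,0,0,0,0,0,12],[0.06,0,0,0,0,0,12],[0.08,0,0,0,0,0,12],[0.08,0,0,0,0,0,12]]
  ]
}}

```text
t: 16.3
tcp_pos: [0.5383, -0.0493, 0.2328]
tool_rot: [0.5, 0.5, -0.5, 0.5]
force: [-0.3, -0.2, -1.3]
finger_gap: 0.218
```

Call:
{"fn": "carry_out", "kwargs": {
  "commands": [
    [[0.02,0,0,0,0,0,12],[0.04,0,0,0,0,0,12],[0.06,0,0,0,0,0,12],[0.06,0,0,0,0,0,12],[0.06,0,0,0,0,0,12]]
  ]
}}

```text
t: 16.8
tcp_pos: [0.5384, -0.0494, 0.2314]
tool_rot: [0.5, 0.5, -0.5, 0.5]
force: [0.1, 0.2, -0.8]
finger_gap: 0.217
```

Call:
{"fn": "carry_out", "kwargs": {
  "commands": [
    [[0.02,0,0,0,0,0,12],[0.04,0,0,0,0,0,12],[0.06,0,0,0,0,0,12],[0.06,0,0,0,0,0,12],[0.06,0,0,0,0,0,12]]
  ]
}}

```text
t: 17.3
tcp_pos: [0.5384, -0.0494, 0.2299]
tool_rot: [-0.5, -0.5, 0.5, -0.5]
force: [-0.3, 0.8, -1.4]
finger_gap: 0.221
```

```bash
python3 look.py 17
```

```text
17.45 [ 0.5383919  -0.04939351  0.22995933] [ 0.50001083  0.49997421 -0.50000076  0.5000142 ] 18.48518399564543 [ 0.78303017 -0.36791758 -0.58763477]
```

View pics/m17.png

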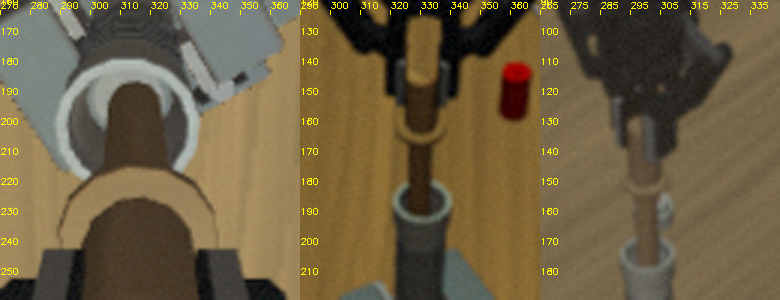

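Call:
{"fn": "carry_out", "kwargs": {
  "commands": [
    [[0.02,0,0,0,0,0,12],[0.04,0,0,0,0,0,12],[0.06,0,0,0,0,0,12],[0.06,0,0,0,0,0,12],[0.06,0,0,0,0,0,12]]
  ]
}}

```text
t: 17.95
tcp_pos: [0.5383, -0.0494, 0.2284]
tool_rot: [0.5, 0.5, -0.5, 0.5]
force: [1.1, -0.2, 0.2]
finger_gap: 0.22
```

Call:
{"fn": "carry_out", "kwargs": {
  "commands": [
    [[0.02,0,0,0,0,0,12],[0.04,0,0,0,0,0,12],[0.06,0,0,0,0,0,12],[0.06,0,0,0,0,0,12],[0.06,0,0,0,0,0,12]]
  ]
}}

```text
t: 18.45
tcp_pos: [0.5384, -0.0494, 0.2269]
tool_rot: [-0.5, -0.5, 0.5, -0.5]
force: [-0.3, 0.3, -0.9]
finger_gap: 0.22
```

```bash
python3 - <<'E'
from h import *
def aty(d,uv,y):
    c,r=ray(d,uv);return c+r*(y-c[1])/r[1]
d=load("w8");print(aty(d,(315,261.8),-.0625),proj(d,[.535,-.0495,.16]))
d=load("w5");
crop(load("w17"),285,170,60,60,10,"c30.png");crop(load("w14"),285,170,60,60,10,"c31.png")
E
```

```text
[ 0.53505802 -0.0625      0.12872052] [[314.94925859 266.03199568]]
```

View pics/c30.png

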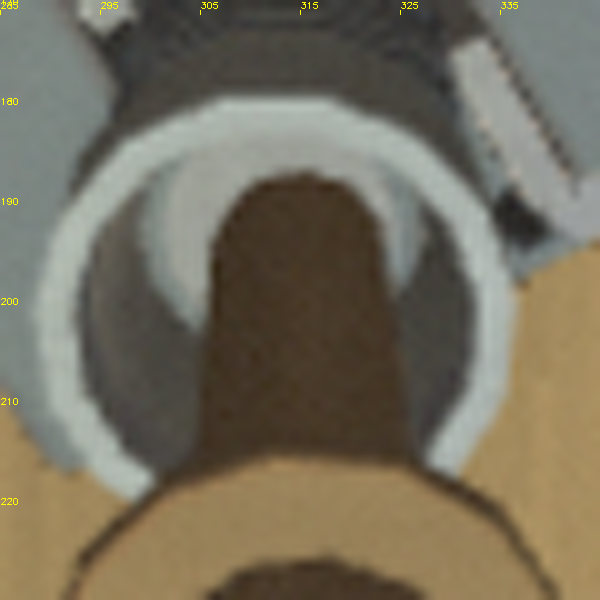

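View pics/c31.png

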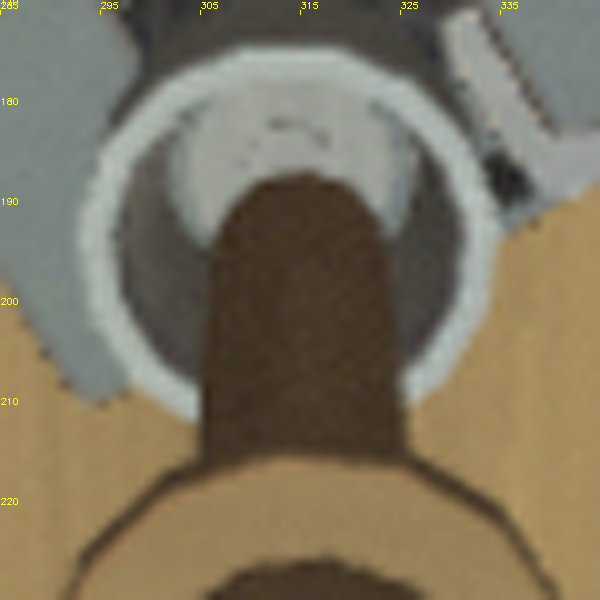

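Call:
{"fn": "carry_out", "kwargs": {
  "commands": [
    [[0.004,0,0,0,0,0,12],[0.008,0,0,0,0,0,12],[0.012,0,0,0,0,0,12],[0.016,0,0,0,0,0,12],[0.016,0,0,0,0,0,12]]
  ]
}}

```text
t: 18.95
tcp_pos: [0.5386, -0.0494, 0.2267]
tool_rot: [0.5, 0.5, -0.5, 0.5]
force: [0.6, 0.9, 1.1]
finger_gap: 0.22
```

Call:
{"fn": "carry_out", "kwargs": {
  "commands": [
    [[0.004,0,0,0,0,0,12],[0.008,0,0,0,0,0,12],[0.012,0,0,0,0,0,12],[0.016,0,0,0,0,0,12],[0.016,0,0,0,0,0,12]]
  ]
}}

```text
t: 19.45
tcp_pos: [0.5385, -0.0494, 0.2263]
tool_rot: [0.5, 0.5, -0.5, 0.5]
force: [0.3, 0.2, 3.1]
finger_gap: 0.218
```

Call:
{"fn": "carry_out", "kwargs": {
  "commands": [
    [[0.004,0,0,0,0,0,12],[0.008,0,0,0,0,0,12],[0.012,0,0,0,0,0,12],[0.016,0,0,0,0,0,12],[0.016,0,0,0,0,0,12]]
  ]
}}

```text
t: 19.95
tcp_pos: [0.5384, -0.0494, 0.2257]
tool_rot: [0.5, 0.5, -0.5, 0.5]
force: [-0.0, -0.7, 2.6]
finger_gap: 0.219
```

Call:
{"fn": "carry_out", "kwargs": {
  "commands": [
    [[0.004,0,0,0,0,0,12],[0.008,0,0,0,0,0,12],[0.012,0,0,0,0,0,12],[0.016,0,0,0,0,0,12],[0.016,0,0,0,0,0,12]]
  ]
}}

```text
t: 20.45
tcp_pos: [0.5383, -0.0494, 0.2253]
tool_rot: [-0.5, -0.5, 0.5, -0.5]
force: [1.0, -0.4, 2.4]
finger_gap: 0.222
```

Call:
{"fn": "carry_out", "kwargs": {
  "commands": [
    [[0.004,0,0,0,0,0,12],[0.008,0,0,0,0,0,12],[0.012,0,0,0,0,0,12],[0.016,0,0,0,0,0,12],[0.016,0,0,0,0,0,12]]
  ]
}}

```text
t: 20.95
tcp_pos: [0.5383, -0.0494, 0.2249]
tool_rot: [0.5, 0.5, -0.5, 0.5]
force: [1.0, -1.5, 2.5]
finger_gap: 0.219
```

Call:
{"fn": "carry_out", "kwargs": {
  "commands": [
    [[0.004,0,0,0,0,0,12],[0.008,0,0,0,0,0,12],[0.012,0,0,0,0,0,12],[0.016,0,0,0,0,0,12],[0.016,0,0,0,0,0,12]]
  ]
}}

```text
t: 21.45
tcp_pos: [0.5384, -0.0494, 0.2245]
tool_rot: [0.5, 0.5, -0.5, 0.5]
force: [0.7, -0.4, 1.9]
finger_gap: 0.218
```

Call:
{"fn": "carry_out", "kwargs": {
  "commands": [
    [[0.004,0,0,0,0,0,12],[0.008,0,0,0,0,0,12],[0.012,0,0,0,0,0,12],[0.016,0,0,0,0,0,12],[0.016,0,0,0,0,0,12]]
  ]
}}

```text
t: 21.95
tcp_pos: [0.5383, -0.0494, 0.2241]
tool_rot: [0.5, 0.5, -0.5, 0.5]
force: [0.9, 0.1, 2.8]
finger_gap: 0.223
```

Call:
{"fn": "carry_out", "kwargs": {
  "commands": [
    [[0.004,0,0,0,0,0,12],[0.008,0,0,0,0,0,12],[0.012,0,0,0,0,0,12],[0.016,0,0,0,0,0,12],[0.016,0,0,0,0,0,12]]
  ]
}}

```text
t: 22.45
tcp_pos: [0.5383, -0.0494, 0.2237]
tool_rot: [-0.5, -0.5, 0.5, -0.5]
force: [0.1, 0.2, 2.4]
finger_gap: 0.219
```

Call:
{"fn": "carry_out", "kwargs": {
  "commands": [
    [[0.004,0,0,0,0,0,12],[0.008,0,0,0,0,0,12],[0.012,0,0,0,0,0,12],[0.016,0,0,0,0,0,12],[0.016,0,0,0,0,0,12]]
  ]
}}

```text
t: 22.95
tcp_pos: [0.5383, -0.0494, 0.2233]
tool_rot: [-0.5, -0.5, 0.5, -0.5]
force: [0.5, -0.5, 1.9]
finger_gap: 0.216
```

Call:
{"fn": "carry_out", "kwargs": {
  "commands": [
    [[0.004,0,0,0,0,0,12],[0.008,0,0,0,0,0,12],[0.012,0,0,0,0,0,12],[0.016,0,0,0,0,0,12],[0.016,0,0,0,0,0,12]]
  ]
}}

```text
t: 23.45
tcp_pos: [0.5384, -0.0494, 0.2229]
tool_rot: [0.5, 0.5, -0.5, 0.5]
force: [0.4, -0.5, 3.0]
finger_gap: 0.219
```

Call:
{"fn": "carry_out", "kwargs": {
  "commands": [
    [[0.004,0,0,0,0,0,12],[0.008,0,0,0,0,0,12],[0.012,0,0,0,0,0,12],[0.016,0,0,0,0,0,12],[0.016,0,0,0,0,0,12]]
  ]
}}

```text
t: 23.95
tcp_pos: [0.5384, -0.0494, 0.2225]
tool_rot: [-0.5, -0.5, 0.5, -0.5]
force: [-0.0, -0.7, 1.8]
finger_gap: 0.22
```

Call:
{"fn": "carry_out", "kwargs": {
  "commands": [
    [[0.004,0,0,0,0,0,12],[0.008,0,0,0,0,0,12],[0.012,0,0,0,0,0,12],[0.016,0,0,0,0,0,12],[0.016,0,0,0,0,0,12]]
  ]
}}

```text
t: 24.45
tcp_pos: [0.5383, -0.0494, 0.2221]
tool_rot: [0.5, 0.5, -0.5, 0.5]
force: [-0.2, -1.1, 2.4]
finger_gap: 0.22
```

Call:
{"fn": "carry_out", "kwargs": {
  "commands": [
    [[0.004,0,0,0,0,0,12],[0.008,0,0,0,0,0,12],[0.012,0,0,0,0,0,12],[0.016,0,0,0,0,0,12],[0.016,0,0,0,0,0,12]]
  ]
}}

```text
t: 24.95
tcp_pos: [0.5383, -0.0494, 0.2217]
tool_rot: [-0.5, -0.5, 0.5, -0.5]
force: [-0.5, -0.5, 2.0]
finger_gap: 0.218
```

Call:
{"fn": "carry_out", "kwargs": {
  "commands": [
    [[0.004,0,0,0,0,0,12],[0.008,0,0,0,0,0,12],[0.012,0,0,0,0,0,12],[0.016,0,0,0,0,0,12],[0.016,0,0,0,0,0,12]]
  ]
}}

```text
t: 25.45
tcp_pos: [0.5383, -0.0494, 0.2213]
tool_rot: [0.5, 0.5, -0.5, 0.5]
force: [0.3, -0.3, 2.7]
finger_gap: 0.222
```

Call:
{"fn": "carry_out", "kwargs": {
  "commands": [
    [[0.004,0,0,0,0,0,12],[0.008,0,0,0,0,0,12],[0.012,0,0,0,0,0,12],[0.016,0,0,0,0,0,12],[0.016,0,0,0,0,0,12]]
  ]
}}

```text
t: 25.95
tcp_pos: [0.5383, -0.0494, 0.2209]
tool_rot: [0.5, 0.5, -0.5, 0.5]
force: [1.2, -0.4, 2.2]
finger_gap: 0.219
```

Call:
{"fn": "carry_out", "kwargs": {
  "commands": [
    [[0.004,0,0,0,0,0,12],[0.008,0,0,0,0,0,12],[0.012,0,0,0,0,0,12],[0.016,0,0,0,0,0,12],[0.016,0,0,0,0,0,12]]
  ]
}}

```text
t: 26.45
tcp_pos: [0.5384, -0.0494, 0.2205]
tool_rot: [0.5, 0.5, -0.5, 0.5]
force: [-0.3, -1.1, 3.0]
finger_gap: 0.217
```

Call:
{"fn": "carry_out", "kwargs": {
  "commands": [
    [[0.004,0,0,0,0,0,12],[0.008,0,0,0,0,0,12],[0.012,0,0,0,0,0,12],[0.016,0,0,0,0,0,12],[0.016,0,0,0,0,0,12]]
  ]
}}

```text
t: 26.95
tcp_pos: [0.5383, -0.0494, 0.2201]
tool_rot: [0.5, 0.5, -0.5, 0.5]
force: [0.1, -0.8, 2.8]
finger_gap: 0.218
```

Call:
{"fn": "carry_out", "kwargs": {
  "commands": [
    [[0.004,0,0,0,0,0,12],[0.008,0,0,0,0,0,12],[0.012,0,0,0,0,0,12],[0.016,0,0,0,0,0,12],[0.016,0,0,0,0,0,12]]
  ]
}}

```text
t: 27.45
tcp_pos: [0.5383, -0.0494, 0.2197]
tool_rot: [0.5, 0.5, -0.5, 0.5]
force: [0.0, 0.0, 2.2]
finger_gap: 0.219
```

Call:
{"fn": "carry_out", "kwargs": {
  "commands": [
    [[0.004,0,0,0,0,0,12],[0.008,0,0,0,0,0,12],[0.012,0,0,0,0,0,12],[0.016,0,0,0,0,0,12],[0.016,0,0,0,0,0,12]]
  ]
}}

```text
t: 27.95
tcp_pos: [0.5383, -0.0494, 0.2193]
tool_rot: [-0.5, -0.5, 0.5, -0.5]
force: [0.2, -0.9, 2.0]
finger_gap: 0.22
```

Call:
{"fn": "carry_out", "kwargs": {
  "commands": [
    [[0.004,0,0,0,0,0,12],[0.008,0,0,0,0,0,12],[0.012,0,0,0,0,0,12],[0.016,0,0,0,0,0,12],[0.016,0,0,0,0,0,12]]
  ]
}}

```text
t: 28.45
tcp_pos: [0.5383, -0.0494, 0.2189]
tool_rot: [0.5, 0.5, -0.5, 0.5]
force: [-0.3, -0.6, 1.2]
finger_gap: 0.225
```

Call:
{"fn": "carry_out", "kwargs": {
  "commands": [
    [[0.004,0,0,0,0,0,12],[0.008,0,0,0,0,0,12],[0.012,0,0,0,0,0,12],[0.016,0,0,0,0,0,12],[0.016,0,0,0,0,0,12]]
  ]
}}

```text
t: 28.95
tcp_pos: [0.5383, -0.0494, 0.2185]
tool_rot: [0.5, 0.5, -0.5, 0.5]
force: [0.1, 0.2, 2.1]
finger_gap: 0.22
```

Call:
{"fn": "carry_out", "kwargs": {
  "commands": [
    [[0.004,0,0,0,0,0,12],[0.008,0,0,0,0,0,12],[0.012,0,0,0,0,0,12],[0.016,0,0,0,0,0,12],[0.016,0,0,0,0,0,12]]
  ]
}}

```text
t: 29.45
tcp_pos: [0.5383, -0.0494, 0.2181]
tool_rot: [0.5, 0.5, -0.5, 0.5]
force: [1.1, 0.5, 2.4]
finger_gap: 0.225
```

Call:
{"fn": "carry_out", "kwargs": {
  "commands": [
    [[0.004,0,0,0,0,0,12],[0.008,0,0,0,0,0,12],[0.012,0,0,0,0,0,12],[0.012,0,0,0,0,0,12],[0.012,0,0,0,0,0,12]]
  ]
}}

```text
t: 29.95
tcp_pos: [0.5385, -0.0494, 0.218]
tool_rot: [0.5, 0.5, -0.5, 0.5]
force: [-0.3, -1.0, 3.4]
finger_gap: 0.218
```

Call:
{"fn": "carry_out", "kwargs": {
  "commands": [
    [[0.004,0,0,0,0,0,12],[0.008,0,0,0,0,0,12],[0.012,0,0,0,0,0,12],[0.012,0,0,0,0,0,12],[0.012,0,0,0,0,0,12]]
  ]
}}

```text
t: 30.45
tcp_pos: [0.5386, -0.0495, 0.2179]
tool_rot: [0.5, 0.5, -0.5, 0.5]
force: [0.8, -0.4, 5.2]
finger_gap: 0.218
```

Call:
{"fn": "carry_out", "kwargs": {
  "commands": [
    [[0.004,0,0,0,0,0,12],[0.008,0,0,0,0,0,12],[0.012,0,0,0,0,0,12],[0.012,0,0,0,0,0,12],[0.012,0,0,0,0,0,12]]
  ]
}}

```text
t: 30.95
tcp_pos: [0.5388, -0.0495, 0.2178]
tool_rot: [0.5, 0.5, -0.5, 0.5]
force: [-0.0, -0.3, 6.0]
finger_gap: 0.22
```

Call:
{"fn": "carry_out", "kwargs": {
  "commands": [
    [[0.004,0,0,0,0,0,12],[0.008,0,0,0,0,0,12],[0.012,0,0,0,0,0,12],[0.016,0,0,0,0,0,12],[0.016,0,0,0,0,0,12]]
  ]
}}

```text
t: 31.45
tcp_pos: [0.5389, -0.0495, 0.2178]
tool_rot: [0.5, 0.499, -0.5, 0.501]
force: [-0.1, 0.9, 8.0]
finger_gap: 0.223
```

Call:
{"fn": "carry_out", "kwargs": {
  "commands": [
    [[0.008,0,0,0,0,0,12],[0.016,0,0,0,0,0,12],[0.024,0,0,0,0,0,12],[0.032,0,0,0,0,0,12],[0.032,0,0,0,0,0,12]]
  ]
}}

```text
t: 31.95
tcp_pos: [0.5393, -0.0496, 0.2177]
tool_rot: [0.5, 0.499, -0.5, 0.501]
force: [-1.5, -0.0, 11.1]
finger_gap: 0.22
```

Call:
{"fn": "carry_out", "kwargs": {
  "commands": [
    [[0.008,0,0,0,0,0,12],[0.016,0,0,0,0,0,12],[0.024,0,0,0,0,0,12],[0.032,0,0,0,0,0,12],[0.032,0,0,0,0,0,12]]
  ]
}}

```text
t: 32.45
tcp_pos: [0.5395, -0.0497, 0.2176]
tool_rot: [0.501, 0.499, -0.499, 0.501]
force: [-1.7, -0.5, 15.1]
finger_gap: 0.219
```

Call:
{"fn": "carry_out", "kwargs": {
  "commands": [
    [[0.008,0,0,0,0,0,12],[0.016,0,0,0,0,0,12],[0.024,0,0,0,0,0,12],[0.028,0,0,0,0,0,12],[0.028,0,0,0,0,0,12]]
  ]
}}

```text
t: 32.95
tcp_pos: [0.5397, -0.0498, 0.2175]
tool_rot: [0.501, 0.499, -0.499, 0.501]
force: [-1.5, 0.5, 18.6]
finger_gap: 0.219
```

Call:
{"fn": "carry_out", "kwargs": {
  "commands": [
    [[0.004,0,0,0,0,0,12],[0.004,0,0,0,0,0,12],[0.004,0,0,0,0,0,12],[0.004,0,0,0,0,0,12],[0.004,0,0,0,0,0,12]]
  ]
}}

```text
t: 33.45
tcp_pos: [0.5397, -0.0498, 0.2175]
tool_rot: [0.501, 0.499, -0.499, 0.501]
force: [-1.1, -0.2, 18.4]
finger_gap: 0.22
```

Call:
{"fn": "carry_out", "kwargs": {
  "commands": [
    [[0,0,0,0,0,0,12],[0,0,0,0,0,0,12],[0,0,0,0,0,0,12],[0,0,0,0,0,0,12],[0,0,0,0,0,0,12]]
  ]
}}

```text
t: 33.95
tcp_pos: [0.5397, -0.0498, 0.2175]
tool_rot: [0.501, 0.499, -0.499, 0.501]
force: [-2.0, -0.1, 18.6]
finger_gap: 0.219
```

```bash
python3 look.py 18
```

```text
34.1 [ 0.53971102 -0.0498026   0.21753933] [ 0.50060627  0.49864226 -0.49927873  0.50146786] 18.373653711076795 [-1.86134863 -0.21547029 17.66524459]
```

View pics/m18.png

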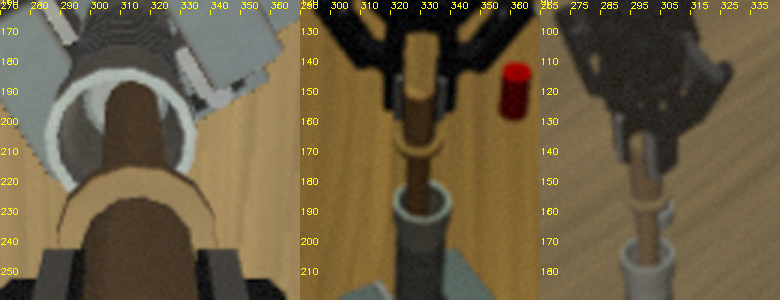

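The stack has bottomed: about 19 N held for over a second with no travel, and the rod end is about 38 mm below the mouth. Unload and lift.

Call:
{"fn": "carry_out", "kwargs": {
  "commands": [
    [[-0.1,0,0,0,0,0,12],[-0.3,0,0,0,0,0,12],[-0.8,0,0,0,0,0,12],[-1.6,0,0,0,0,0,12],[-2.6,0,0,0,0,0,12]]
  ]
}}

```text
t: 34.6
tcp_pos: [0.5371, -0.049, 0.279]
tool_rot: [0.499, 0.501, -0.501, 0.499]
force: [-0.1, -0.8, -0.9]
finger_gap: 0.221
```

Call:
{"fn": "carry_out", "kwargs": {
  "commands": [
    [[0,0,-1,0,0,0,12],[0,-0.1,-2.8,0,0,0,12],[0,-0.3,-4.6,0,0,0,12],[0,-0.4,-6,0,0,0,12],[0,-0.4,-6,0,0,0,12]]
  ]
}}

```text
t: 35.1
tcp_pos: [0.5268, 0.1047, 0.2794]
tool_rot: [0.499, 0.502, -0.499, 0.5]
force: [0.5, -0.5, -0.4]
finger_gap: 0.219
```

```bash
python3 - <<'E'
from h import *
from station import manip
d=snap("wrist","w19");f=snap("side","e19");g=snap("scene","s19")
s=manip.sense();p=s["tcp_pos"];print(s["t"],p,s["tool_rot"],s["finger_gap"]*85.4,s["force"])
for n,b in (("w19",(250,20,150,120)),("e19",(290,180,90,100)),("s19",(290,80,90,100))):
    q=load(n);print(n,proj(q,[p+[0,0,a-.0955] for a in (0,.09,.14)]).round(1))
cv2.imwrite("pics/w19.png",d["image"][:,:,::-1]);crop(d,270,170,90,90,6,"c40.png");crop(f,290,180,90,110,5,"c41.png")
E
```

```text
35.25 [0.52819245 0.10040764 0.27938635] [ 0.49953228  0.50017354 -0.50013558  0.50015831] 18.533940202548965 [ 0.47129808 -0.25733845 -0.50379952]
w19 [[318.3 198.1]
 [319.1 240.8]
 [319.9 286.8]]
e19 [[333.4 238.7]
 [335.2 206. ]
 [336.4 185.3]]
s19 [[341.9 132.7]
 [343.4  98.3]
 [344.3  77. ]]
```

View pics/w19.png

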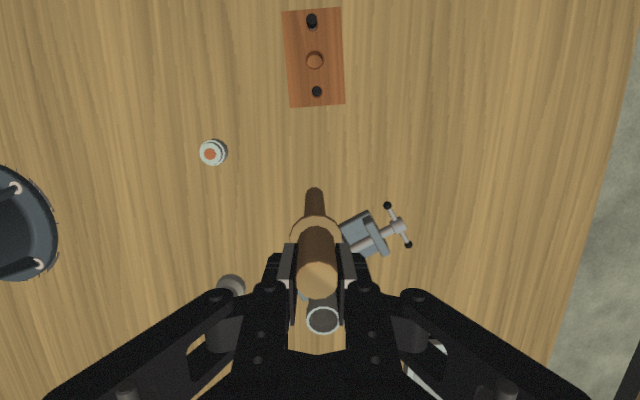

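View pics/c40.png

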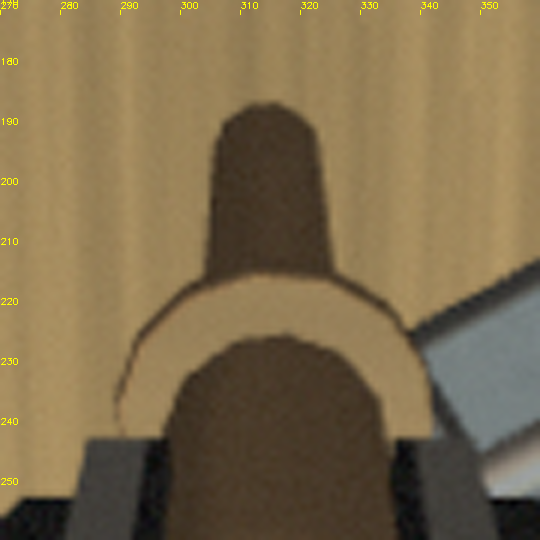

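View pics/c41.png

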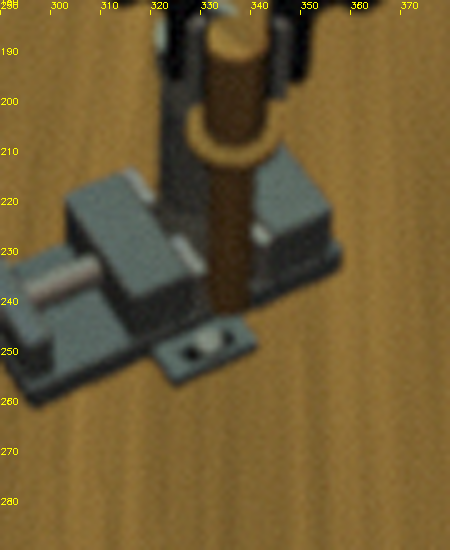

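```bash
python3 - <<'E'
from h import *
for n,uv,t in (("w13",(313.5,186.7),(.5348,.0226,.2741)),("w19",(314.5,187),(.5282,.1004,.2794))):
    d=load(n);print(n,atz(d,uv,t[2]-.0955)-np.array(t)-[0,.008,0])
    R,_=cv2.Rodrigues(d["rvec"]);print(-R.T@d["tvec"]-np.array(t))
d=load("w3");R,_=cv2.Rodrigues(d["rvec"]);print(-R.T@d["tvec"]-np.array([.52486,-.2791,.03484]))
d=load("w19");crop(d,270,0,90,120,6,"c42.png");
E
```

```text
w13 [-0.0031636  -0.00098737 -0.0955    ]
[-0.00116448  0.07646705  0.1665675 ]
w19 [-0.00342864  0.00220752 -0.0955    ]
[-0.00194989  0.07936505  0.1665756 ]
[-0.00051865  0.07544053  0.16655337]
```

View pics/c42.png

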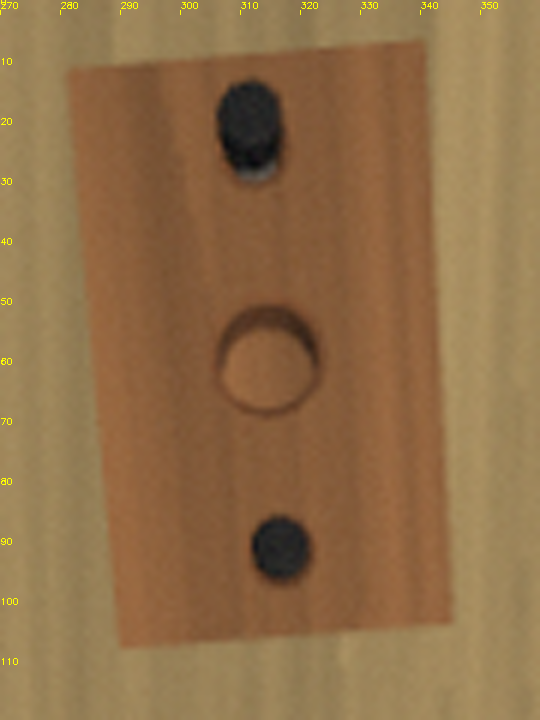

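Call:
{"fn": "carry_out", "kwargs": {
  "commands": [
    [[0,-0.05,-1.6,0,0,0,12],[0,-0.08,-3.2,0,0,0,12],[0,-0.08,-4.6,0,0,0,12],[0,-0.08,-5.3,0,0,0,12],[0,-0.08,-5.3,0,0,0,12]]
  ]
}}

```text
t: 35.75
tcp_pos: [0.5267, 0.2338, 0.2792]
tool_rot: [0.5, 0.5, -0.5, 0.5]
force: [-0.1, -0.4, -0.7]
finger_gap: 0.219
```

Call:
{"fn": "carry_out", "kwargs": {
  "commands": [
    [[1,0,0,0,0,0,12],[2.2,0,0,0,0,0,12],[3.4,0,0,0,0,0,12],[4,0,0,0,0,0,12],[4,0,0,0,0,0,12]]
  ]
}}

```text
t: 36.25
tcp_pos: [0.5249, 0.2305, 0.1769]
tool_rot: [-0.499, -0.5, 0.503, -0.498]
force: [-0.2, 0.5, 0.0]
finger_gap: 0.219
```

```bash
python3 - <<'E'
from h import *
from station import manip
d=snap("wrist","w20");f=snap("side","e20");g=snap("scene","s20")
s=manip.sense();p=s["tcp_pos"];print(s["t"],p,s["tool_rot"],s["finger_gap"]*85.4,s["force"])
crop(d,260,150,110,110,5,"c43.png");crop(f,290,270,90,110,5,"c44.png")
E
```

```text
36.4 [0.52761248 0.23209671 0.18041881] [ 0.5008603   0.49918501 -0.49992406  0.50002923] 18.534488936962173 [-0.0447373   0.51006317 -0.81325138]
```

View pics/c43.png

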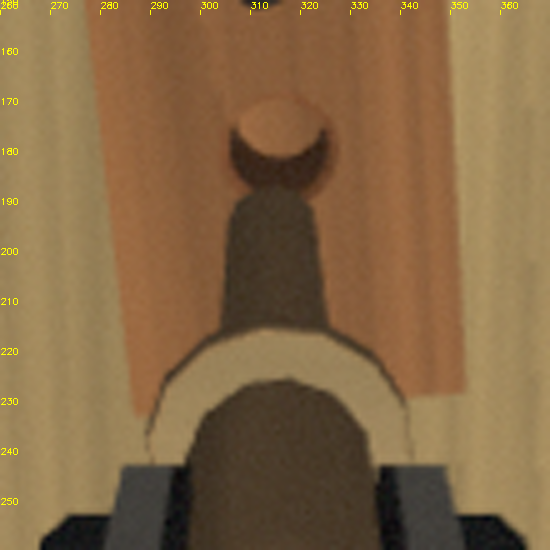

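View pics/c44.png

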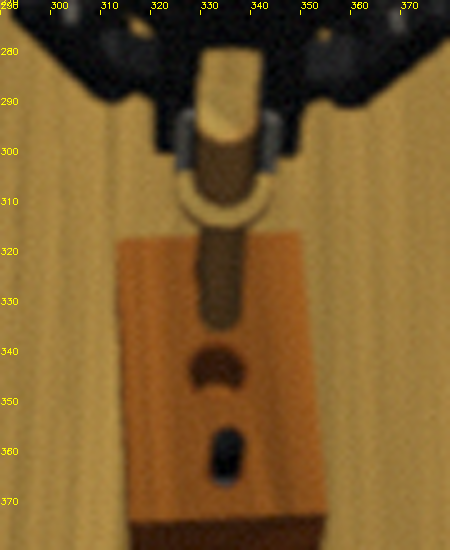

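Call:
{"fn": "carry_out", "kwargs": {
  "commands": [
    [[0,-0.06,-0.13,0,0,0,12],[0.3,-0.06,-0.13,0,0,0,12],[0.6,-0.06,-0.13,0,0,0,12],[0.6,-0.06,-0.13,0,0,0,12],[0.6,-0.06,-0.13,0,0,0,12]]
  ]
}}

```text
t: 36.9
tcp_pos: [0.5245, 0.2364, 0.164]
tool_rot: [-0.5, -0.5, 0.5, -0.5]
force: [-0.3, -0.5, -0.1]
finger_gap: 0.22
```

```bash
python3 - <<'E'
from h import *
from station import manip
d=snap("wrist","w21");f=snap("side","e21")
s=manip.sense();p=s["tcp_pos"];print(s["t"],p,s["tool_rot"],s["finger_gap"]*85.4,s["force"])
crop(d,260,150,110,110,5,"c45.png");crop(f,290,270,90,110,5,"c46.png")
E
```

```text
37.0 [0.524946   0.23644396 0.16444919] [ 0.49997993  0.50000557 -0.49993319  0.50008129] 18.981237940562636 [ 0.15034708  0.26326658 -0.71700646]
```

View pics/c45.png

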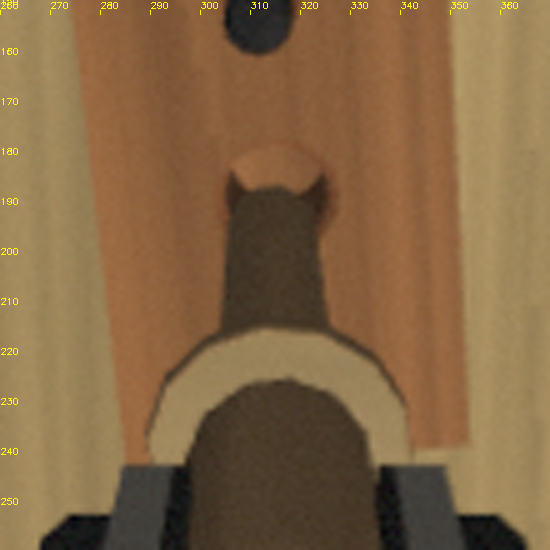

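Call:
{"fn": "carry_out", "kwargs": {
  "commands": [
    [[0.15,0.01,0.035,0,0,0,12],[0.3,0.01,0.035,0,0,0,12],[0.45,0.01,0.035,0,0,0,12],[0.6,0.01,0.035,0,0,0,12],[0.72,0.01,0.035,0,0,0,12]]
  ]
}}

```text
t: 37.5
tcp_pos: [0.5249, 0.2354, 0.1459]
tool_rot: [-0.5, -0.5, 0.5, -0.5]
force: [-0.7, -0.0, -0.5]
finger_gap: 0.22
```

```bash
python3 - <<'E'
from h import *
from station import manip
d=snap("wrist","w22");f=snap("side","e22")
s=manip.sense();p=s["tcp_pos"];print(s["t"],p,s["tool_rot"],s["finger_gap"]*85.4,s["force"])
crop(d,260,150,110,110,5,"c47.png");crop(f,290,270,90,110,5,"c48.png")
E
```

```text
37.6 [0.5246879  0.23538301 0.14580857] [-0.4996252  -0.50022242  0.50039192 -0.49976005] 18.48298952252005 [ 0.50642463  0.06630202 -0.09063658]
```

View pics/c47.png

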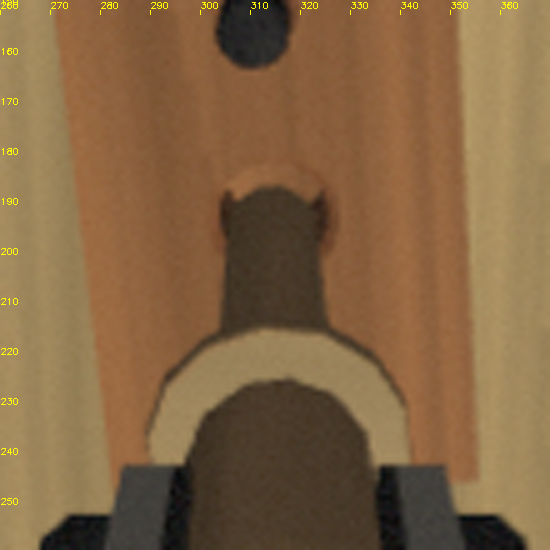

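View pics/c48.png

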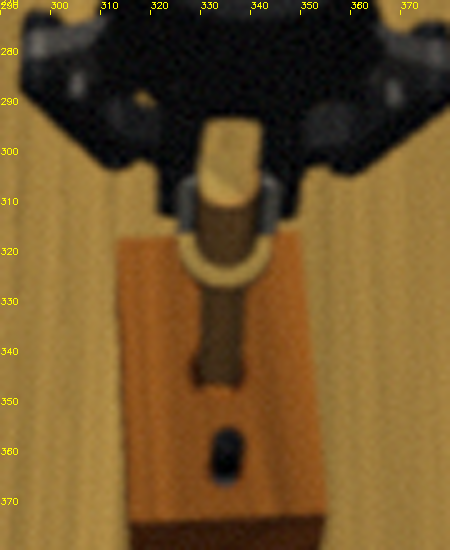

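Lined up with the hole. Go in while watching the force.

Call:
{"fn": "carry_out", "kwargs": {
  "commands": [
    [[0.1,0.01,0,0,0,0,12],[0.2,0.01,0,0,0,0,12],[0.3,0.01,0,0,0,0,12],[0.4,0.01,0,0,0,0,12],[0.5,0.01,0,0,0,0,12]]
  ]
}}

```text
t: 38.1
tcp_pos: [0.5253, 0.2355, 0.1337]
tool_rot: [-0.5, -0.5, 0.5, -0.5]
force: [0.4, -0.3, -1.2]
finger_gap: 0.221
```

Call:
{"fn": "carry_out", "kwargs": {
  "commands": [
    [[0.25,0,0,0,0,0,12],[0.5,0,0,0,0,0,12],[0.75,0,0,0,0,0,12],[0.9,0,0,0,0,0,12],[1,0,0,0,0,0,12]]
  ]
}}

```text
t: 38.6
tcp_pos: [0.5251, 0.2354, 0.1083]
tool_rot: [-0.5, -0.5, 0.5, -0.5]
force: [-0.1, 0.1, -0.0]
finger_gap: 0.218
```

Call:
{"fn": "carry_out", "kwargs": {
  "commands": [
    [[0.01,0,0,0,0,0,12],[0.02,0,0,0,0,0,12],[0.04,0,0,0,0,0,12],[0.05,0,0,0,0,0,12],[0.05,0,0,0,0,0,12]]
  ]
}}

```text
t: 39.1
tcp_pos: [0.5254, 0.2355, 0.1078]
tool_rot: [0.5, 0.5, -0.5, 0.5]
force: [-0.2, -0.4, 0.2]
finger_gap: 0.224
```

Call:
{"fn": "carry_out", "kwargs": {
  "commands": [
    [[0.02,0,0,0,0,0,12],[0.04,0,0,0,0,0,12],[0.06,0,0,0,0,0,12],[0.06,0,0,0,0,0,12],[0.06,0,0,0,0,0,12]]
  ]
}}

```text
t: 39.6
tcp_pos: [0.5253, 0.2355, 0.1062]
tool_rot: [0.5, 0.5, -0.5, 0.5]
force: [0.4, 0.4, -0.6]
finger_gap: 0.221
```

Call:
{"fn": "carry_out", "kwargs": {
  "commands": [
    [[0,0,0,0,0,0,25],[0,0,0,0,0,0,35],[0,0,0,0,0,0,50],[0,0,0,0,0,0,50],[0,0,0,0,0,0,50]]
  ],
  "force": 40
}}

```text
t: 40.1
tcp_pos: [0.5254, 0.2355, 0.1062]
tool_rot: [0.5, 0.5, -0.5, 0.5]
force: [-1.2, -0.8, -0.2]
finger_gap: 0.587
```

Call:
{"fn": "carry_out", "kwargs": {
  "commands": [
    [[-0.5,0,0,0,0,0,50],[-1.5,0,0,0,0,0,50],[-3,0,0,0,0,0,50],[-4.5,0,0,0,0,0,50],[-5,0,1,0,0,0,50]]
  ]
}}

```text
t: 40.6
tcp_pos: [0.528, 0.2129, 0.2366]
tool_rot: [0.502, 0.499, -0.496, 0.502]
force: [1.4, -0.1, 0.2]
finger_gap: 0.586
```

Call:
{"fn": "carry_out", "kwargs": {
  "commands": [
    [[0,0,2,0,0,0,50],[0,0.1,4,0,0,0,50],[0,0.3,6,0,0,0,50],[0,0.4,8,0,0,0,50],[0,0.4,10,0,0,0,50]]
  ]
}}

```text
t: 41.1
tcp_pos: [0.5357, -0.0411, 0.2324]
tool_rot: [0.5, 0.499, -0.5, 0.501]
force: [1.4, 0.2, 0.4]
finger_gap: 0.587
```

Call:
{"fn": "carry_out", "kwargs": {
  "commands": [
    [[0,0,1.5,0,0,0,50],[0,0,3,0,0,0,50],[0,0,4,0,0,0,50],[0,0,4,0,0,0,50],[0,0,4,0,0,0,50]]
  ]
}}

```text
t: 41.6
tcp_pos: [0.5352, -0.1393, 0.2318]
tool_rot: [0.501, 0.5, -0.5, 0.5]
force: [0.3, 0.0, -1.0]
finger_gap: 0.588
```

```bash
python3 - <<'E'
from h import *
from station import manip
d=snap("wrist","w23");f=snap("side","e23");g=snap("scene","s23")
s=manip.sense();p=s["tcp_pos"];print(s["t"],p,s["finger_gap"]*85.4,s["force"])
for n,i in(("w23",d),("e23",f),("s23",g)): cv2.imwrite(f"pics/{n}.png",i["image"][:,:,::-1])
crop(f,290,270,90,110,5,"c50.png")
E
```

```text
41.75 [ 0.53516491 -0.13779733  0.23148411] 49.908559091238544 [ 0.58236935  0.07736635 -0.39322935]
```

View pics/w23.png

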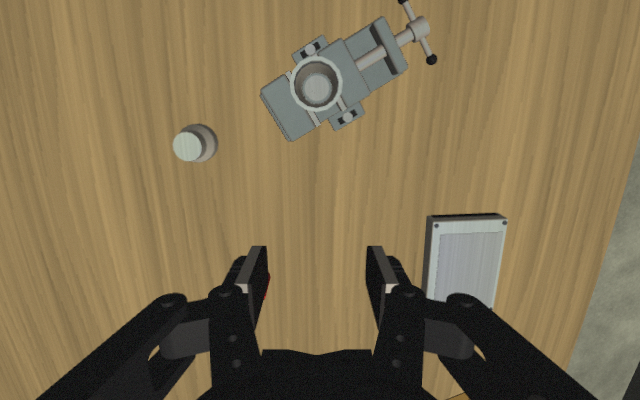

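View pics/e23.png

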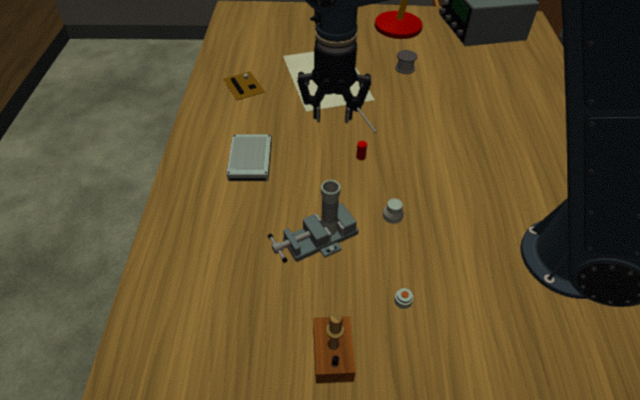

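View pics/c50.png

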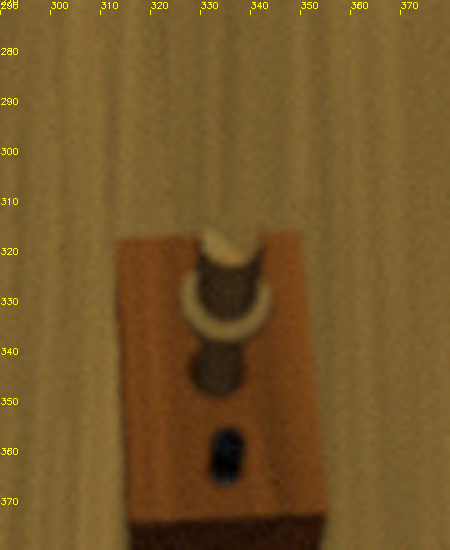

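The rod stands back in its hole as at the start, the bench is unchanged, and the cell shows in the bore at (317,89). One quick check of its depth.

```bash
python3 - <<'E'
from h import *
d=load("w23");crop(d,285,50,65,65,10,"c51.png")
for z in (.118,.120,.124,.13): print(z,proj(d,[[.522,-.0495,z],[.548,-.0495,z],[.535,-.0365,z],[.535,-.0625,z]]).round(1).tolist())
print(proj(d,[.535,-.0495,.16]))
E
```

```text
0.118 [[301.1, 87.3], [331.3, 87.3], [316.2, 71.3], [316.2, 102.9]]
0.12 [[301.0, 87.2], [331.4, 87.2], [316.2, 71.0], [316.2, 102.9]]
0.124 [[300.8, 86.9], [331.6, 86.9], [316.2, 70.5], [316.2, 102.9]]
0.13 [[300.4, 86.5], [332.0, 86.5], [316.2, 69.7], [316.2, 102.9]]
[[316.2198645   84.17148493]]
```

View pics/c51.png

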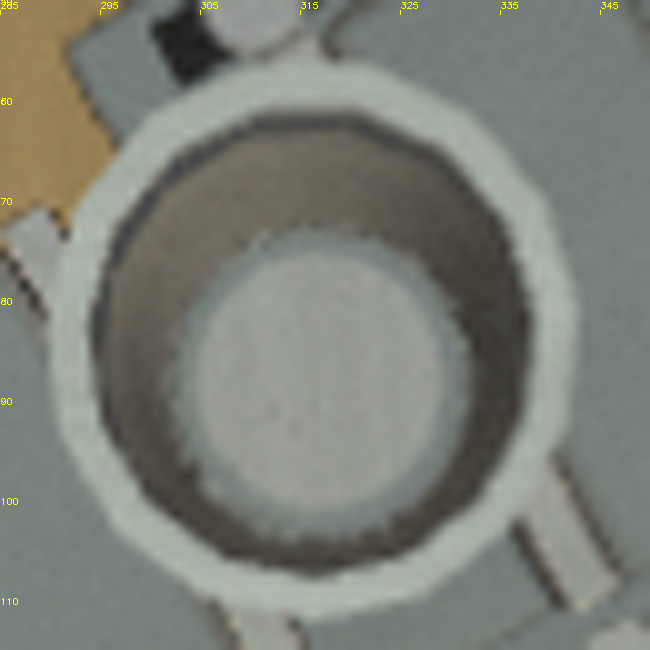

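```bash
python3 -c "
from station import manip
print(manip.sign_off())"
```

```text
the job is handed in; nothing more can be done
None
```

The torch is loaded: both cells are pressed down onto the contact and the rod is back upright in its hole. I handed the job in at about 42 s.

- **Loose cell:** My first close missed because the fingers were still above the cell; nothing moved, and the second grasp held. I let go of it about 30 mm inside the mouth and it dropped upright onto the inner cell. It came to rest with its nub about 29 mm below the mouth. That is deeper than the given 1 to 24 mm, so the drop probably drove the inner cell partway along the spring.
- **Pressing:** The stack slid at about 3 N and stopped firmly with the rod end about 38 mm below the mouth. That puts the contact at about 138 mm, the deep end of its range. I held about 19 N there for over a second with no further travel. No reading passed 18.6 N on the sensor, about 19.3 N with the rod's weight allowed for.
- **Last checks:** In the last pictures the top cell sits level and deep in the bore, and its apparent size fits the depth I felt. The rod looks as it did at the start, and the vise, lamp head, tail cap, drive and red cell are where they were. The gripper is clear of everything.

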